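# Check-weigh the cast ingots on the beam balance and box them

### The arm

A 6-joint arm with a two-finger parallel gripper is mounted at the origin on the work surface. World frame = base frame: x ahead of the robot, y to its left, z up, the work surface at z = 0. Lengths are in m, angles in rad, forces in N, time in s.
With the tool pointing down it reaches from about 0.225 to 0.875 m from the base axis. Payload 3.4 kg.
Tool frame: the origin (TCP) lies on the mounting face of the last link; the fingertips stand 173 mm ahead of it and the grasp point (between the pads) lies 155 mm ahead of it; x points along the fingers, y is the direction in which the jaws open and shut, and the axes are right-handed (so a half turn about x gives the same grasp; the last joint's range is limited). The gripper opens to 85 mm and grips with 20 to 120 N. Pads are 22 mm wide; open, the fingers measure 114 mm over their backs; the gripper's body (76 mm by 85 mm) begins 54 mm behind the grasp point. The pads swing forward as they close: fully open they stand 13 mm farther back than shut.
Start: joints at [1.092, 0.276, 1.505, -0, 1.361, -0.121], TCP at [0.201, 0.539, 0.405] pointing down, gripper open.
Joint ranges: [-2.89, 2.89], [-0.75, 2.08], [0.22, 2.7], [-1.18, 4.32], [0.11, 2.71], [-2.7, 2.7]. Speed limits (rad/s): [2.57, 2.57, 3.14, 3.14, 3.14, 3.14].

### API

Orientations are given as a unit quaternion [w, x, y, z].
In Python, from rig import manip gives the robot as it stands.
- The arm moves only by the tool arm_command, never from a script. Its argument "targets" is a list of rows, each an object with "dp": the shift along the tool's x, y, z in m, a list of three; "turn": the turn, a rotation vector about the tool's x, y, z in degrees, a list of three; "grip": the opening, from -1 (shut) to 1 (fully open). In form: [{"dp": [tx, ty, tz], "turn": [wx, wy, wz], "grip": grip}, ...]. A call has 1 to 8 rows; each row shifts and turns the commanded pose from where the row before left it, along the tool's axes as they then stand; what a row does not reach is not made up. A row lasts 1/10 s, in which the tool goes at most 50 mm and 8.59 degrees, less where a joint would pass 70% of its speed; a pose out of reach is approached as far as the arm can. A call with a gripper value outside its range is refused whole. The fingers move at their own pace and stop on an object; "grip_force" is the grip in N (left out, the last holds). Time passes only in rows, so rows that do not move let the fingers close. It gives the time, the measured TCP pose, the force and the opening at its end, in the units of the state.
- manip.get_state(): the state, without advancing time (a new reading comes with each control period).
- manip.get_image(name): name is "scene" or "top"; returns the picture (384x512x3 uint8, red, green, blue); there is no depth.
- manip.calibration(name): a dict with "fx", "fy", "cx", "cy" (pixels), "R" (3x3) and "t" (3): a world point X has camera coordinates R X + t. Camera axes: x right, y down, z forward; pixel columns grow to the right and rows downward; lengths in m; the calibration is good to about 2 mm. A picture is of the moment at which its call begins. calibration takes no time and is no camera call.
- manip.sign_off(): hands the job in, once; it reports no verdict.
The state is a dict: "clock": time; "qpos": joint angles; "qd": joint speeds; "effort": joint torques, N m; "position": TCP position; "ee_rot": TCP orientation; "contact_force": force on the tool from outside, world axes, zero at the start; "moment": the same for the moment, N m; "width": finger opening in m.
Only numpy, scipy, OpenCV 4.12 (cv2) and the standard library are available. Lean on these libraries where they do the work, as an engineer would, in place of code of your own. Each camera call takes 0.05 s, during which the arm holds its last target.

### The job

Check-weigh the silver: with the beam arrested, put every ingot from the bench into the balance's scoop pan, push the arrest lever over to free the beam, let go and wait until the loaded pan has sunk and come to rest, then pull the lever fully back so the beam is arrested level again. Then lift the pan off by its grip, tip all the ingots out of it into the open wooden box, put the empty pan back on its seat and shut the box's lid. Never touch the pan or the ingots while the beam is free, and leave the tin, rod stand, flask and hammer where they are.

Things in the scene. Friction and masses are not known exactly. Their poses are not given: they have to be found in the camera images.
- ingot0: Cast silver ingot, 64 long x 20 wide x 12 high mm, about 125 g, lying flat on the bench at the start; may be absent (two to four of the five are there). Origin: centre of its underside; x along its length, z up.
- ingot1: Cast silver ingot, 64 long x 20 wide x 12 high mm, about 125 g, lying flat on the bench at the start; may be absent (two to four of the five are there). Origin: centre of its underside; x along its length, z up.
- ingot2: Cast silver ingot, 60 long x 24 wide x 10 high mm, about 125 g, lying flat on the bench at the start; may be absent (two to four of the five are there). Origin: centre of its underside; x along its length, z up.
- ingot3: Cast silver ingot, 66 long x 16 wide x 14 high mm, about 125 g, lying flat on the bench at the start; may be absent (two to four of the five are there). Origin: centre of its underside; x along its length, z up.
- ingot4: Cast silver ingot, 60 long x 24 wide x 10 high mm, about 125 g, lying flat on the bench at the start; may be absent (two to four of the five are there). Origin: centre of its underside; x along its length, z up.
- pan: Loose brass scoop pan, 220 g, 160 (x) x 116 (y) mm. Origin: centre of its underside, 134 mm above the bench at the start; +x towards the open spout end (no wall, no lip). Floor 4 mm thick; walls 3 mm thick, to 22 mm above the underside, on the long sides and the -x end. At the -x end an upright wooden grip plate: x = -80 to -70 mm, 64 mm wide along y, top 64 mm above the underside.
- pan_grip (a point): Point to pinch the pan's grip plate: its middle, 75 mm behind the pan's origin (-x) and 46 mm above its underside; close across the 10 mm thickness (along the pan's x) from above.
- pan_lip (a point): Middle of the spout edge of the pan, 80 mm ahead of its origin along +x, 4 mm above the underside.
- balance: Beam balance, fixed: grey base 130 (x) x 470 (y, -270 to +200) x 22 mm. Origin: on the bench under the pivot. The beam runs along y at 100 mm height: pan seat at y = +115 mm (stays level), on the -y arm a steel poise (fixed, set to pan plus about 80 g, top at 122 mm, y = -145 mm) and a pointer by an end post 124 mm high.
- beam (a joint): Tilt of the beam, rad: 0 level, positive = pan end down; stops at -0.09 and +0.09. Damped: settles in about 2 s. Any two ingots sink the loaded pan to about +0.09 when freed (the pan then lies 10 mm lower).
- pan_seat (a point): Centre of the pan seat's top face, where the pan's origin belongs; axes of the balance. The seat has a raised rim 7 mm high, inside 170 (along the balance's y) x 126 mm, so the pan lies in it with 5 mm play all round, its length along the balance's y, spout to +y as found (either way round is accepted).
- arrest (a joint): Angle of the arrest lever, rad: 0 = arrested (knob low, at the balance's front, -x; two brass cams under the beam hold it level), 0.75 = free (knob swung up and towards +x); the beam has its full swing only from about 0.67. Stops at both ends; stiff with friction (1 to 3 N at the knob), stays where it is left. Starts arrested.
- arrest_knob (a point): Centre of the black knob at the lever's end: a cylinder 20 mm in diameter and 30 mm long along the balance's y; it can be pinched from above across its two ends, or pushed. It moves on a circle of 100 mm radius about arrest_axis.
- arrest_axis (a point): Centre of that circle: under the beam, 100 mm to -y of the pivot, 62 mm above the bench, axes those of the balance. At lever angle q the knob lies 100*sin(1.25-q) mm towards the balance's -x and 100*cos(1.25-q) mm above it.
- stockbox: Wooden box fixed to the bench, outside 180 (x) x 200 (y) x 75 mm, walls and floor 8 mm. Origin: centre of its underside. Its lid is hinged on the top of the +x wall and stands open at the start.
- lid (a joint): Opening angle of the lid, rad: 0 shut, starts 1.45 to 1.65 (about upright), stops at 1.7. The hinge is stiff: the lid stays where it is left (about 2 to 4 N at its edge) and must be pushed all the way down.
- lid_hinge (a point): Middle of the lid's hinge line (along the box's y), on top of the +x wall. The lid is a plate 180 x 200 x 8 mm; at opening q it runs from the hinge towards (-cos q, 0, sin q) in the box's axes; its outer face (up when shut) carries a brass knob standing about 45 mm out, 150 mm from the hinge, on the middle line.
- lid_edge (a point): Middle of the lid's free edge, 180 mm from the hinge.
- tin: Bystander: plain metal can, 66 mm across, 115 mm high. Origin under its centre.
- stand: Bystander: blue round foot, 90 mm across and 25 mm high, with an upright rod to 175 mm. Origin under its centre.
- flask: Bystander: amber bottle, 60 mm across, 110 mm high. Origin under its centre.
- hammer: Bystander: hammer, 220 mm long, lying flat. Origin under it, x along the handle towards the head.
Mind the look-alikes: they are no part of the job. Leave any black or red look-alike of the ingot0 alone.

How it is judged:
By the outcome, as a careful person would: the job done as asked, in the order asked, and still so for the second after the job is handed in, with the robot touching nothing.
Of ingot0, ingot1, ingot2, ingot3, ingot4 only 2 to 4 are there at a start; the rules pass over those that are not, and their reading is None.
At some moment in a run one of ingot0, ingot1, ingot2, ingot3, ingot4 may be knocked a few centimetres aside while the robot is not near it.
Once in a run the grip may slacken for a moment while it holds something.
It also fails if it takes over 210 s, if anything falls off the work surface, if the arm or the gripper's body presses on something with over 40 N, if the wrist force passes 120 N, or if a joint passes its speed limit or range.

## Working session

There is one attempt and no reset: what is moved stays moved. The work goes in short steps, Python scripts to look and compute and a tool call to move; the robot and the scene stay as the last step left them, time stands still between calls to the robot, and variables do not carry over. Pictures are saved under pics/ and viewed, and the job is handed in when it is done.

Besides the shell and the picture viewer there is one more tool, called after "Request:" by a JSON object that holds its "method" and its "body", one argument or row to a line. arm_command: Moves the arm, as the interface text tells. Its arguments: {"type":"object","properties":{"targets":{"type":"array"},"grip_force":{"type":"number"}},"required":["targets"]}

```bash
ls; mkdir -p pics; cat > h.py <<'E'
from rig import manip
import numpy as np, cv2
from scipy.spatial.transform import Rotation as Rn
def snap(name,tag):
    im=manip.get_image(name); cv2.imwrite(f'pics/{tag}.png',im[:,:,::-1]); return im
def px2w(name,u,v,z):
    c=manip.calibration(name); R=np.array(c['R']);t=np.array(c['t'])
    d=R.T@np.array([(u-c['cx'])/c['fx'],(v-c['cy'])/c['fy'],1]); o=-R.T@t
    return o+d*(z-o[2])/d[2]
def w2px(name,X):
    c=manip.calibration(name); p=np.array(c['R'])@np.array(X)+np.array(c['t'])
    return np.array([c['fx']*p[0]/p[2]+c['cx'],c['fy']*p[1]/p[2]+c['cy']])
E
python3 - <<'E'
from h import *
s=manip.get_state(); print(s)
for n in('scene','top'):
    im=snap(n,n+'0'); c=manip.calibration(n); print(n,c, -np.array(c['R']).T@np.array(c['t']))
    cv2.imwrite(f'pics/{n}0b.png',cv2.resize(im[:,:,::-1],(800,600),interpolation=cv2.INTER_CUBIC))
E
```

```text
pics
{'clock': 0.0, 'qpos': array([ 1.09199490e+00,  2.76621363e-01,  1.50614605e+00, -2.61140488e-05,
        1.36068587e+00, -1.21008354e-01]), 'qd': array([-1.52934994e-03,  7.78777046e-05, -3.72141551e-04, -6.92915029e-04,
        4.32723646e-04, -4.46087185e-04]), 'effort': array([ 1.22781425e-03, -4.16754377e+01, -2.45802426e+01,  1.54091924e-05,
        1.13175731e-02, -1.86800241e-05]), 'position': array([0.20128716, 0.5383951 , 0.40381922]), 'ee_rot': array([ 0.69563614,  0.12519219,  0.69600758, -0.12645447]), 'contact_force': array([ 0.04398358, -0.57607582,  0.34722026]), 'moment': array([0.0002063 , 0.01556995, 0.02256149]), 'width': 0.08538878524367464}
scene {'fx': 432.66249613332633, 'fy': 432.66249613332633, 'cx': 249.99454375149475, 'cy': 195.4547789262016, 'R': array([[-0.46319081,  0.88608546, -0.01751675],
       [ 0.68058516,  0.34296893, -0.64743814],
       [-0.56767782, -0.31180904, -0.76191667]]), 't': array([ 0.24412872, -0.30276536,  1.66601164])} [1.26489365 0.40699769 1.07761655]
top {'fx': 472.65435895278296, 'fy': 472.65435895278296, 'cx': 249.48685753901592, 'cy': 189.2994673000522, 'R': array([[ 0.01872987, -0.99976207, -0.01117974],
       [-0.99612142, -0.01769784, -0.08619112],
       [ 0.08597276,  0.01275072, -0.99621589]]), 't': array([0.01136026, 0.57971346, 1.59775043])} [4.39889202e-01 1.24475412e-03 1.64179753e+00]
```

View pics/scene0b.png

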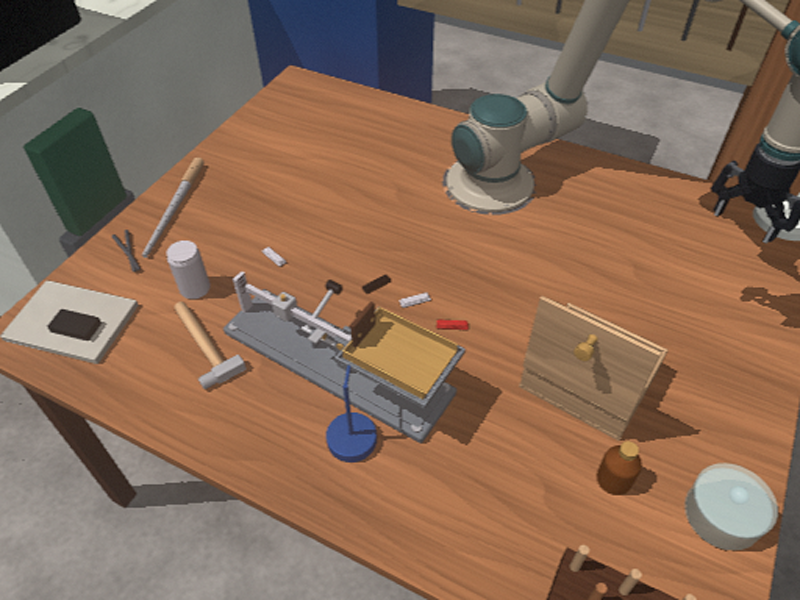

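View pics/top0b.png

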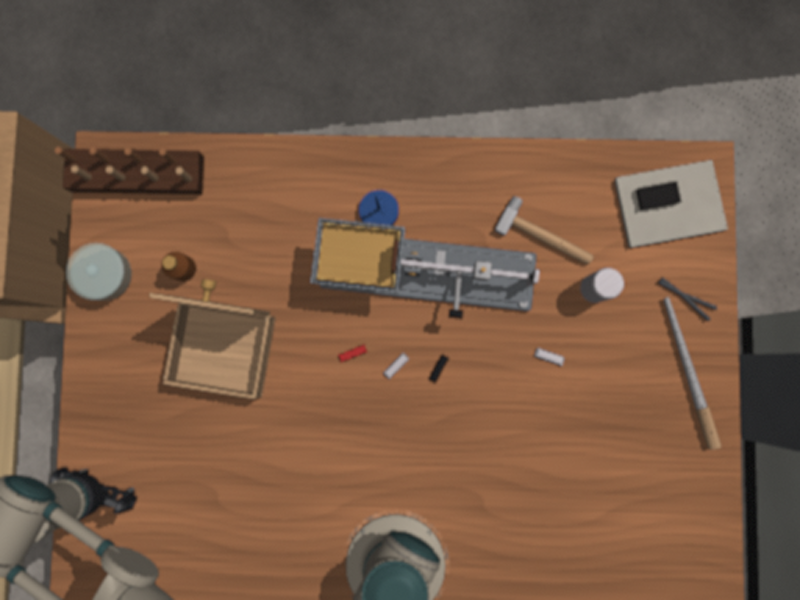

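```bash
python3 - <<'E'
from h import *
im=cv2.imread('pics/top0.png')
cv2.imwrite('pics/topc.png',cv2.resize(im[130:262,95:405],None,fx=2.58,fy=2.58,interpolation=cv2.INTER_CUBIC))
cv2.imwrite('pics/topd.png',cv2.resize(im[210:250,205:375],None,fx=4.7,fy=4.7,interpolation=cv2.INTER_CUBIC))
im=cv2.imread('pics/scene0.png')
cv2.imwrite('pics/scc.png',cv2.resize(im[150:290,135:320],None,fx=4.2,fy=4.2,interpolation=cv2.INTER_CUBIC))
E
```

```text
(no output)
```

View pics/topc.png

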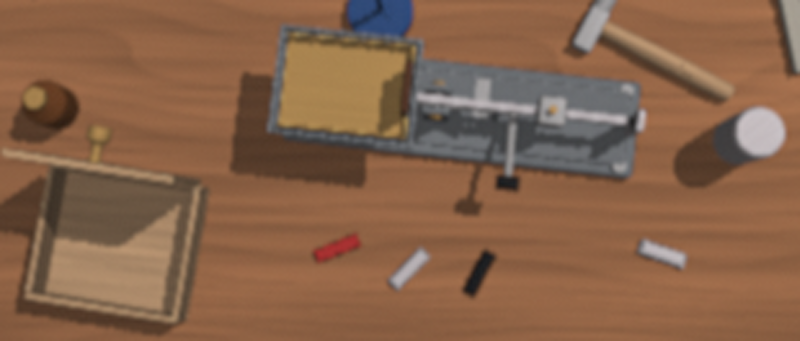

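View pics/scc.png

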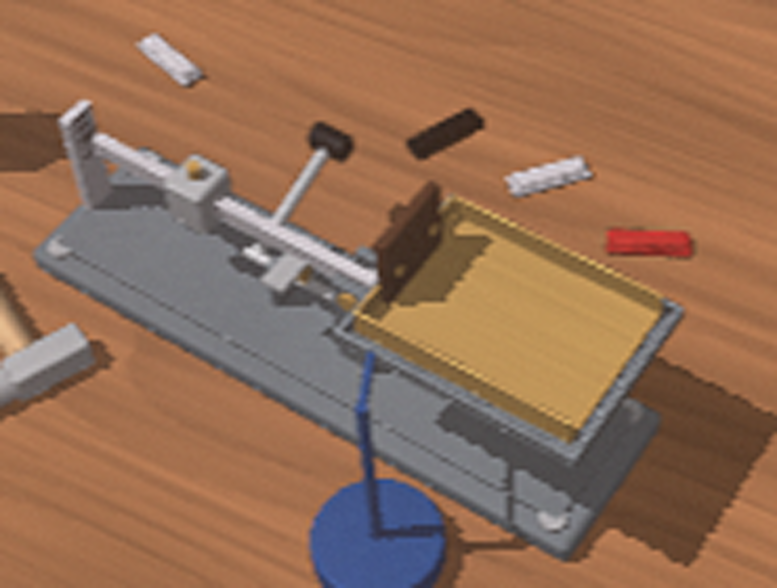

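View pics/topd.png

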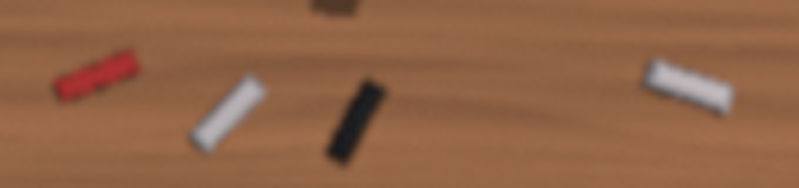

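Four bars lie on the bench in the top image. The silver ones at about (254,234) and (351,228) are ingots. The red one at (225,226) and the black one at (281,236) are look-alikes, so I leave them. Next I measure.

```bash
cat >> h.py <<'E'
def ingots(im,name='top',zt=0.012,box=(200,210,380,255)):
    hsv=cv2.cvtColor(im,cv2.COLOR_RGB2HSV)
    m=((hsv[:,:,1]<60)&(hsv[:,:,2]>110)).astype(np.uint8)
    mm=np.zeros_like(m); x0,y0,x1,y1=box; mm[y0:y1,x0:x1]=m[y0:y1,x0:x1]
    out=[]
    for c in cv2.findContours(mm,cv2.RETR_EXTERNAL,cv2.CHAIN_APPROX_NONE)[0]:
        if cv2.contourArea(c)<25: continue
        P=np.array([px2w(name,*p[0],zt)[:2] for p in c])
        r=cv2.minAreaRect((P*1000).astype(np.float32)); b=cv2.boxPoints(r)
        e=[b[1]-b[0],b[2]-b[1]]; k=e[0] if np.linalg.norm(e[0])>np.linalg.norm(e[1]) else e[1]
        out.append((c.reshape(-1,2).mean(0).round(),np.round(r[0],1),np.round(r[1],1),np.degrees(np.arctan2(k[1],k[0])).round(1)))
    return out
E
python3 - <<'E'
from h import *
im=cv2.imread('pics/top0.png')[:,:,::-1].copy()
for o in ingots(im): print(o)
im2=cv2.imread('pics/scene0.png')[:,:,::-1].copy()
for o in ingots(im2,'scene',0.012,(160,150,285,200)): print(o)
hsv=cv2.cvtColor(im,cv2.COLOR_RGB2HSV)
# pan floor (yellow), z=.138
m=cv2.inRange(hsv,(18,120,110),(32,255,255)); m[:, :195]=0; m[:,262:]=0
c=max(cv2.findContours(m,0,1)[0],key=cv2.contourArea).reshape(-1,2)
print(c.min(0),c.max(0)); P=np.array([px2w('top',*p,.138)[:2] for p in c],np.float32)*1000
print(cv2.minAreaRect(P),cv2.boxPoints(cv2.minAreaRect(P)))
E
python3 - <<'E'
from h import *
im=cv2.imread('pics/top0.png')
cv2.imwrite('pics/tb.png',cv2.resize(im[130:210,190:350],None,fx=5,fy=5,interpolation=cv2.INTER_CUBIC))
cv2.imwrite('pics/tx.png',cv2.resize(im[170:265,90:190],None,fx=6,fy=6,interpolation=cv2.INTER_CUBIC))
E
```

```text
(array([253., 234.]), array([428.5,   7.2]), array([17. , 60.6]), np.float32(-44.1))
(array([351., 228.]), array([ 453.9, -329.1]), array([63.5, 20.7]), np.float32(72.5))
(array([265., 192.]), array([434.2,   7. ]), array([23.1, 62.8]), np.float32(-43.6))
(array([207., 193.]), array([ 521.7, -160.1]), array([66.4, 10.1]), np.float32(3.7))
(array([174., 191.]), array([ 565.9, -272.1]), array([105.4,  53.4]), np.float32(89.3))
(array([175., 164.]), array([ 460., -329.]), array([64.4, 20.8]), np.float32(71.6))
[203 143] [251 182]
((654.0682373046875, 89.02842712402344), (154.02737426757812, 114.55480194091797), 85.32495880126953) [[590.7044     16.939323 ]
 [704.8781      7.6026077]
 [717.43207   161.11752  ]
 [603.25836   170.45425  ]]
```

View pics/tb.png

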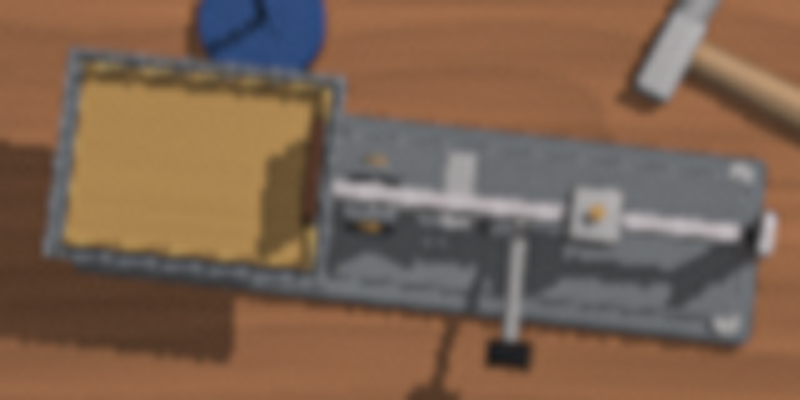

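View pics/tx.png

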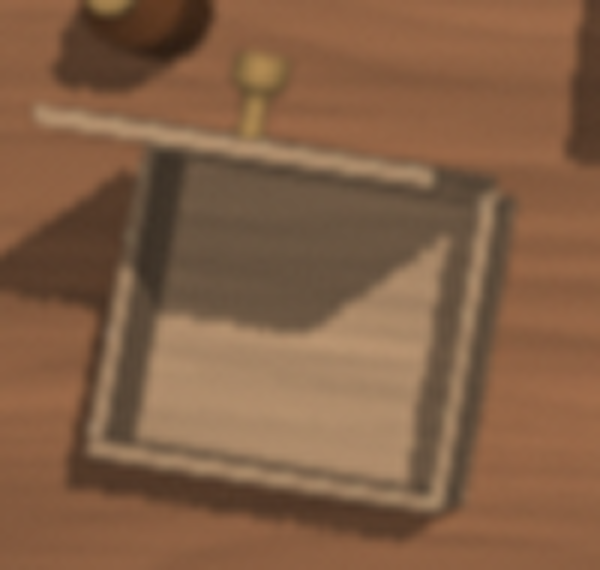

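```bash
python3 - <<'E'
from h import *
def f(pts,s,ox,oy,z):
    return np.array([px2w('top',(u+.5)/s-.5+ox,(v+.5)/s-.5+oy,z)[:2]*1000 for u,v in pts])
rim=f([(72,50),(343,78),(327,275),(48,255)],5,190,130,.141); print('rim',rim.round(1),rim.mean(0)); 
base=f([(763,160),(745,345)],5,190,130,.022);print('base',base.round(1),base.mean(0))
print('knob z.093',f([(509,354)],5,190,130,.093))
print('poise',f([(597,214)],5,190,130,.122), 'post',f([(767,232)],5,190,130,.124))
b=f([(88,457),(440,510),(505,190)],6,90,170,.075);print('box',b.round(1))
print(np.linalg.norm(np.diff(b,axis=0),axis=1), (b[0]+b[2])/2, np.degrees(np.arctan2(*(b[0]-b[1])[::-1])))
print('lidedge z~.255',f([(36,112),(432,182)],6,90,170,.255))
im2=cv2.imread('pics/scene0.png')
cv2.imwrite('pics/sx.png',cv2.resize(im2[180:290,320:440],None,fx=6,fy=5,interpolation=cv2.INTER_CUBIC))
E
```

```text
rim [[727.4 169.9]
 [712.1  -4.9]
 [584.8   3.2]
 [594.5 181.7]] [654.67787333  87.47247743]
base [[ 681.3 -296.1]
 [ 553.1 -284. ]] [ 617.18819674 -290.01559015]
knob z.093 [[ 539.45927105 -117.05025122]]
poise [[ 629.29705547 -170.66951073]] post [[ 619.26177894 -279.99053242]]
box [[379.4 497.7]
 [354.2 302.5]
 [530.7 272.4]]
[196.86678088 179.10339775] [455.04728044 385.07814146] 82.64829353935423
lidedge z~.255 [[554.59917215 474.03776077]
 [523.58328808 277.31337384]]
```

View pics/sx.png

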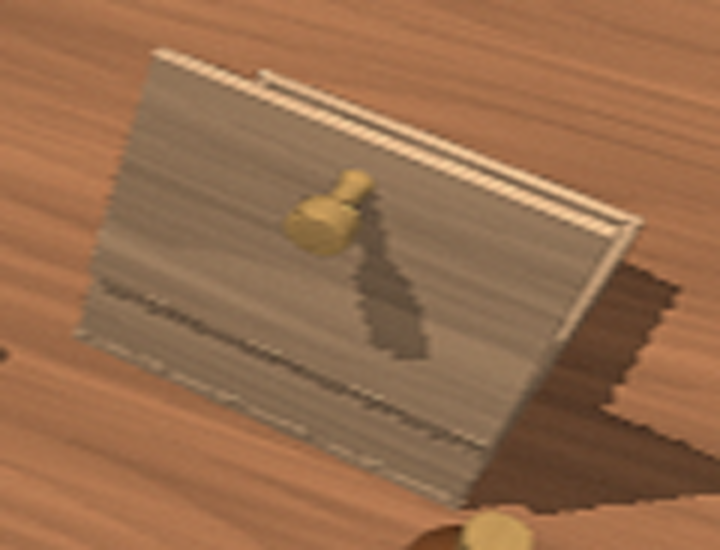

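```bash
cat >> h.py <<'E'
ey=np.array([.0977,.9952,0]); ex=np.array([.9952,-.0977,0]); S=np.array([.6545,.088,.134])
bey=np.array([.148,.989,0]); bex=np.array([.989,-.148,0]); B=np.array([.4555,.386,0])
def pose():
    s=manip.get_state(); q=s['ee_rot']; return np.array(s['position']),Rn.from_quat([q[1],q[2],q[3],q[0]]).as_matrix(),s
def down(jaw):
    a=np.radians(jaw); x=np.array([0,0,-1.]); y=np.array([np.cos(a),np.sin(a),0]); return np.c_[x,y,np.cross(x,y)]
def go(tgt,jaw=None,R=None,off=.155):
    """tgt: grasp point; prints turn (tool frame) and then dp in final tool frame"""
    p,R0,s=pose()
    if R is None:
        c=[down(jaw),down(jaw+180)]; R=min(c,key=lambda r:Rn.from_matrix(R0.T@r).magnitude())
    rv=np.degrees(Rn.from_matrix(R0.T@R).as_rotvec()); d=R.T@(np.array(tgt)-off*R[:,0]-p)
    print('tcp',p.round(4),'jaw',np.degrees(np.arctan2(R0[1,1],R0[0,1])).round(1),'tilt',np.degrees(np.arccos(-R0[2,0])).round(1),'w',round(s['width'],4),'F',np.round(s['contact_force'],1),'t',round(s['clock'],1))
    print('turn',rv.round(1),'rows',np.ceil(np.linalg.norm(rv)/8.5),' dp mm',(d*1000).round(1),'rows',np.ceil(np.linalg.norm(d)/.05))
E
python3 - <<'E'
from h import *
go([.4285,.0072,.12],45.9)
print(px2w('top',240,133,.17))
print(manip.get_state()['ee_rot'])
E
```

```text
tcp [0.2013 0.5384 0.4039] jaw 69.5 tilt 0.1 w 0.0852 F [-0.4  0.1 -0.9] t 0.1
turn [23.6  0.   0.1] rows 3.0  dp mm [ 128.9 -223.4  532.9] rows 12.0
[0.74485463 0.05339235 0.17      ]
[ 0.69566405  0.12526886  0.69598278 -0.12636139]
```

Request:
{"method": "arm_command", "body": {
  "targets": [
    {"dp": [0, 0, 0], "turn": [7.9, 0, 0], "grip": 0.2},
    {"dp": [0, 0, 0], "turn": [7.9, 0, 0], "grip": 0.2},
    {"dp": [0, 0, 0], "turn": [7.8, 0, 0], "grip": 0.2},
    {"dp": [0, -0.0186, 0.0444], "turn": [0, 0, 0], "grip": 0.2},
    {"dp": [0, -0.0186, 0.0444], "turn": [0, 0, 0], "grip": 0.2},
    {"dp": [0, -0.0186, 0.0444], "turn": [0, 0, 0], "grip": 0.2},
    {"dp": [0, -0.0186, 0.0444], "turn": [0, 0, 0], "grip": 0.2},
    {"dp": [0, -0.0186, 0.0444], "turn": [0, 0, 0], "grip": 0.2}
  ]
}}

```text
clock: 0.9
position: [0.2962, 0.3155, 0.4044]
ee_rot: [0.656, 0.265, 0.655, -0.265]
contact_force: [1.0, 0.2, -0.1]
width: 0.0515
```

Request:
{"method": "arm_command", "body": {
  "targets": [
    {"dp": [0, -0.0186, 0.0444], "turn": [0, 0, 0], "grip": 0.2},
    {"dp": [0, -0.0186, 0.0444], "turn": [0, 0, 0], "grip": 0.2},
    {"dp": [0, -0.0186, 0.0444], "turn": [0, 0, 0], "grip": 0.2},
    {"dp": [0, -0.0186, 0.0444], "turn": [0, 0, 0], "grip": 0.2},
    {"dp": [0, -0.0186, 0.0444], "turn": [0, 0, 0], "grip": 0.2},
    {"dp": [0, -0.0186, 0.0444], "turn": [0, 0, 0], "grip": 0.2}
  ]
}}

```text
clock: 1.5
position: [0.4098, 0.0499, 0.4046]
ee_rot: [0.655, 0.266, 0.655, -0.265]
contact_force: [1.1, 0.4, 0.1]
width: 0.0514
```

```bash
python3 - <<'E'
from h import *
go([.4285,.0072,.12],45.9)
E
```

```text
tcp [0.4098 0.0499 0.4046] jaw 45.9 tilt 0.0 w 0.0514 F [1.1 0.4 0.1] t 1.5
turn [-0. -0. -0.] rows 1.0  dp mm [129.6 -17.6  43.1] rows 3.0
```

Request:
{"method": "arm_command", "body": {
  "targets": [
    {"dp": [0, 0, 0], "turn": [0, 0, 0], "grip": 0.2},
    {"dp": [0, 0, 0], "turn": [0, 0, 0], "grip": 0.2}
  ]
}}

```text
clock: 1.7
position: [0.4098, 0.0508, 0.4043]
ee_rot: [0.654, 0.267, 0.656, -0.267]
contact_force: [0.2, 0.6, -0.0]
width: 0.0513
```

```bash
python3 - <<'E'
from h import *
go([.4285,.0072,.12],45.9)
im=snap('top','t1')
for o in ingots(im): print(o)
E
```

```text
tcp [0.4098 0.0508 0.4043] jaw 45.7 tilt 0.1 w 0.0513 F [ 0.2  0.6 -0. ] t 1.7
turn [-0.2 -0.1  0. ] rows 1.0  dp mm [129.3 -18.3  43.8] rows 3.0
(array([239., 241.]), array([405.3,  61.7]), array([ 95.6, 158.1]), np.float32(-88.9))
(array([209., 239.]), array([407.1, 158.3]), array([ 23.3, 104.1]), np.float32(-3.8))
(array([351., 228.]), array([ 453.9, -329.1]), array([63.5, 20.7]), np.float32(72.5))
```

Request:
{"method": "arm_command", "body": {
  "targets": [
    {"dp": [0, -0.0183, 0.0438], "turn": [0, 0, 0], "grip": 0.2},
    {"dp": [0.05, 0, 0], "turn": [0, 0, 0], "grip": 0.2},
    {"dp": [0.05, 0, 0], "turn": [0, 0, 0], "grip": 0.2},
    {"dp": [0.05, 0, 0], "turn": [0, 0, 0], "grip": 0.2},
    {"dp": [0.03, 0, 0], "turn": [0, 0, 0], "grip": 0.2},
    {"dp": [0, 0, 0], "turn": [0, 0, 0], "grip": 0.2}
  ]
}}

```text
clock: 2.35
position: [0.4258, 0.0102, 0.2214]
ee_rot: [0.652, 0.264, 0.659, -0.265]
contact_force: [-0.1, -0.4, 0.8]
width: 0.0511
```

```bash
python3 - <<'E'
from h import *
go([.4285,.0072,.021],45.9)
im=snap('scene','s2'); cv2.imwrite('pics/s2c.png',cv2.resize(im[130:270,180:340,::-1],None,fx=4,fy=4,interpolation=cv2.INTER_CUBIC))
E
```

```text
tcp [0.4258 0.0102 0.2214] jaw 46.1 tilt 0.6 w 0.0511 F [-0.1 -0.4  0.8] t 2.4
turn [ 0.2 -0.5  0.3] rows 1.0  dp mm [45.4 -0.3  4.1] rows 1.0
```

View pics/s2c.png

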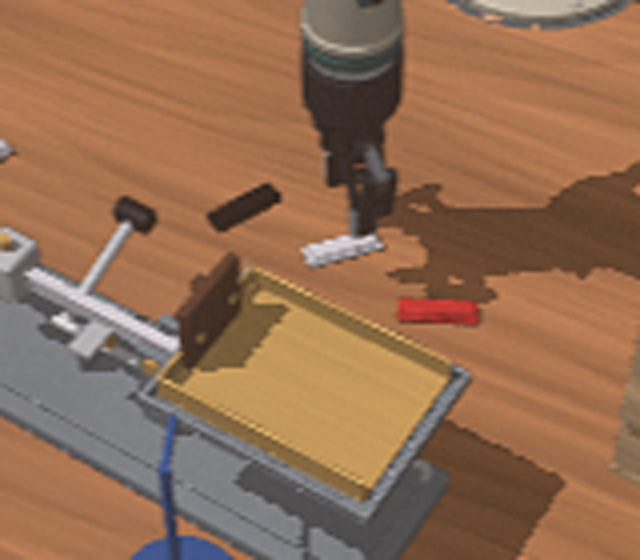

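Request:
{"method": "arm_command", "body": {
  "targets": [
    {"dp": [0.025, 0, 0.003], "turn": [0, 0, 0], "grip": 0.2},
    {"dp": [0.02, 0, 0], "turn": [0, 0, 0], "grip": 0.2},
    {"dp": [0, 0, 0], "turn": [0, 0, 0], "grip": -1},
    {"dp": [0, 0, 0], "turn": [0, 0, 0], "grip": -1},
    {"dp": [0, 0, 0], "turn": [0, 0, 0], "grip": -1},
    {"dp": [0, 0, 0], "turn": [0, 0, 0], "grip": -1},
    {"dp": [0, 0, 0], "turn": [0, 0, 0], "grip": -1}
  ],
  "grip_force": 60
}}

```text
clock: 3.1
position: [0.4313, 0.0064, 0.1816]
ee_rot: [0.657, 0.266, 0.654, -0.265]
contact_force: [-1.2, 2.4, 7.8]
width: 0.0175
```

```bash
python3 - <<'E'
from h import *
go(S-.025*ey+[0,0,.15],84.4)
E
```

```text
tcp [0.4313 0.0064 0.1816] jaw 45.9 tilt 0.2 w 0.0175 F [-1.2  2.4  7.8] t 3.1
turn [-38.5   0.2  -0.1] rows 5.0  dp mm [-257.4   78.   214.1] rows 7.0
```

Request:
{"method": "arm_command", "body": {
  "targets": [
    {"dp": [-0.03, 0, 0], "turn": [0, 0, 0], "grip": -1},
    {"dp": [-0.03, 0, 0], "turn": [0, 0, 0], "grip": -1},
    {"dp": [-0.04, 0, 0], "turn": [0, 0, 0], "grip": -1}
  ]
}}

```text
clock: 3.4
position: [0.43, 0.0062, 0.2809]
ee_rot: [0.655, 0.265, 0.656, -0.266]
contact_force: [1.0, 0.3, -1.2]
width: 0.0173
```

```bash
python3 - <<'E'
from h import *
go(S-.025*ey+[0,0,.15],84.4)
im=snap('scene','s3'); cv2.imwrite('pics/s3c.png',cv2.resize(im[100:240,200:340,::-1],None,fx=4.2,fy=4.2,interpolation=cv2.INTER_CUBIC))
E
```

```text
tcp [0.43   0.0062 0.2809] jaw 45.9 tilt 0.1 w 0.0173 F [ 1.   0.3 -1.2] t 3.4
turn [-38.5  -0.1   0. ] rows 5.0  dp mm [-158.1   78.3  215.5] rows 6.0
```

View pics/s3c.png

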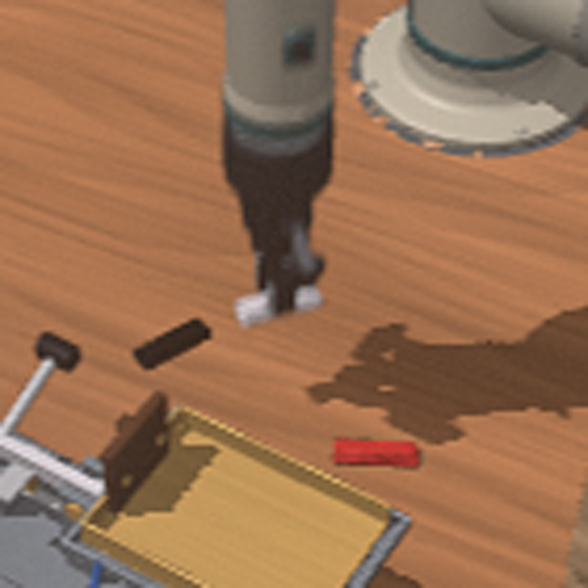

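Request:
{"method": "arm_command", "body": {
  "targets": [
    {"dp": [-0.04, 0, 0], "turn": [-7.7, 0, 0], "grip": -1},
    {"dp": [-0.04, 0, 0], "turn": [-7.7, 0, 0], "grip": -1},
    {"dp": [-0.04, 0, 0], "turn": [-7.7, 0, 0], "grip": -1},
    {"dp": [0, 0, 0], "turn": [-7.7, 0, 0], "grip": -1},
    {"dp": [0, 0, 0], "turn": [-7.7, 0, 0], "grip": -1},
    {"dp": [0, 0.0156, 0.0432], "turn": [0, 0, 0], "grip": -1},
    {"dp": [0, 0.0156, 0.0432], "turn": [0, 0, 0], "grip": -1},
    {"dp": [0, 0.0156, 0.0432], "turn": [0, 0, 0], "grip": -1}
  ]
}}

```text
clock: 4.25
position: [0.5651, 0.0405, 0.401]
ee_rot: [0.707, 0.035, 0.705, -0.035]
contact_force: [1.3, -1.0, -1.3]
width: 0.0174
```

Request:
{"method": "arm_command", "body": {
  "targets": [
    {"dp": [0, 0.0156, 0.043], "turn": [0, 0, 0], "grip": -1},
    {"dp": [0, 0.0156, 0.043], "turn": [0, 0, 0], "grip": -1},
    {"dp": [0, 0, 0], "turn": [0, 0, 0], "grip": -1}
  ]
}}

```text
clock: 4.55
position: [0.6576, 0.0639, 0.3985]
ee_rot: [0.708, 0.035, 0.705, -0.034]
contact_force: [-0.9, -0.3, -1.5]
width: 0.0171
```

```bash
python3 - <<'E'
from h import *
go(S-.025*ey+[0,0,.031],84.4)
im=snap('scene','s4'); cv2.imwrite('pics/s4c.png',cv2.resize(im[130:290,200:340,::-1],None,fx=3.7,fy=3.7,interpolation=cv2.INTER_CUBIC))
E
```

```text
tcp [0.6576 0.0639 0.3985] jaw 84.5 tilt 0.3 w 0.0171 F [-0.9 -0.3 -1.5] t 4.5
turn [ 0.1  0.2 -0.1] rows 1.0  dp mm [78.5 -1.3 -5.4] rows 2.0
```

View pics/s4c.png

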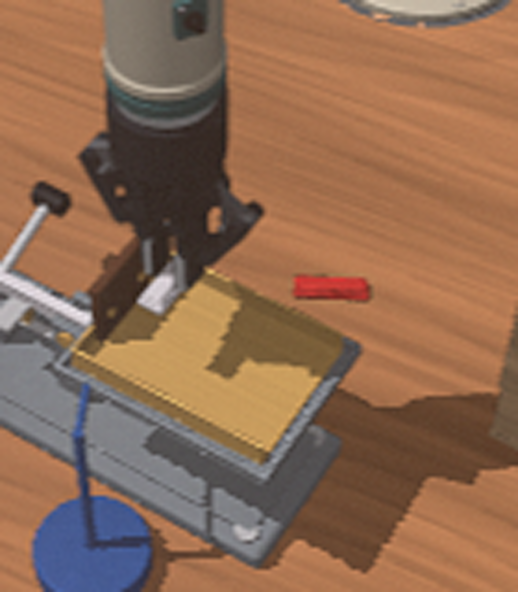

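Request:
{"method": "arm_command", "body": {
  "targets": [
    {"dp": [0, 0.033, -0.0025], "turn": [0, 0, 0], "grip": -1},
    {"dp": [0, 0.033, -0.0025], "turn": [0, 0, 0], "grip": -1},
    {"dp": [0.03, 0, 0], "turn": [0, 0, 0], "grip": -1},
    {"dp": [0.03, 0, 0], "turn": [0, 0, 0], "grip": -1},
    {"dp": [0.01, 0, 0], "turn": [0, 0, 0], "grip": -1},
    {"dp": [0, 0, 0], "turn": [0, 0, 0], "grip": -1}
  ]
}}

```text
clock: 5.2
position: [0.6529, 0.1285, 0.3287]
ee_rot: [0.705, 0.034, 0.708, -0.035]
contact_force: [-0.6, -0.4, -1.3]
width: 0.0173
```

```bash
python3 - <<'E'
from h import *
go(S+.042*ey+[0,0,.031],84.4)
im=snap('scene','s5'); cv2.imwrite('pics/s5c.png',cv2.resize(im[150:270,200:340,::-1],None,fx=4.5,fy=4.5,interpolation=cv2.INTER_CUBIC))
E
```

```text
tcp [0.6529 0.1285 0.3287] jaw 84.4 tilt 0.2 w 0.0173 F [-0.6 -0.4 -1.3] t 5.2
turn [-0.  -0.2  0. ] rows 1.0  dp mm [8.7 1.8 5.5] rows 1.0
```

View pics/s5c.png

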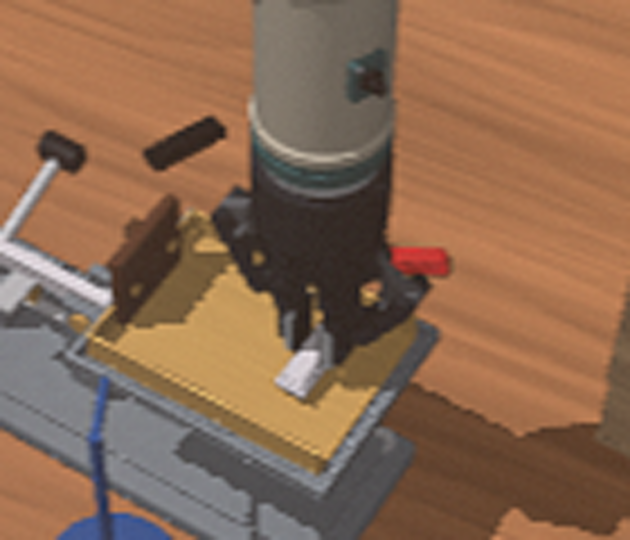

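Lower gently until contact, then release with a small opening.

Request:
{"method": "arm_command", "body": {
  "targets": [
    {"dp": [0.004, 0.0, 0.002], "turn": [0, 0, 0], "grip": -1},
    {"dp": [0.003, 0, 0.002], "turn": [0, 0, 0], "grip": -1},
    {"dp": [0, 0, 0], "turn": [0, 0, 0], "grip": -1}
  ]
}}

```text
clock: 5.55
position: [0.6587, 0.1282, 0.3232]
ee_rot: [0.707, 0.035, 0.706, -0.035]
contact_force: [0.4, 0.7, -1.8]
width: 0.0173
```

```bash
python3 - <<'E'
from h import *
go(S+.042*ey+[0,0,.031],84.4)
E
```

```text
tcp [0.6587 0.1282 0.3232] jaw 84.4 tilt 0.1 w 0.0173 F [ 0.4  0.7 -1.8] t 5.5
turn [-0.   0.1 -0. ] rows 1.0  dp mm [ 3.2  1.6 -0.2] rows 1.0
```

Request:
{"method": "arm_command", "body": {
  "targets": [
    {"dp": [0.003, 0, 0], "turn": [0, 0, 0], "grip": -1},
    {"dp": [0.002, 0, 0], "turn": [0, 0, 0], "grip": -1},
    {"dp": [0, 0, 0], "turn": [0, 0, 0], "grip": -1}
  ]
}}

```text
clock: 5.85
position: [0.6585, 0.1284, 0.319]
ee_rot: [0.707, 0.035, 0.706, -0.035]
contact_force: [0.5, -0.6, 3.6]
width: 0.0175
```

Request:
{"method": "arm_command", "body": {
  "targets": [
    {"dp": [0, 0, 0], "turn": [0, 0, 0], "grip": -0.3},
    {"dp": [0, 0, 0], "turn": [0, 0, 0], "grip": -0.3},
    {"dp": [0, 0, 0], "turn": [0, 0, 0], "grip": -0.3},
    {"dp": [-0.02, 0, 0], "turn": [0, 0, 0], "grip": -0.3},
    {"dp": [-0.04, 0, 0], "turn": [0, 0, 0], "grip": -0.3},
    {"dp": [-0.04, 0, 0], "turn": [0, 0, 0], "grip": 0.2},
    {"dp": [0, 0, 0], "turn": [0, 0, 0], "grip": 0.2}
  ]
}}

```text
clock: 6.55
position: [0.6593, 0.1286, 0.4244]
ee_rot: [0.711, 0.035, 0.702, -0.034]
contact_force: [0.4, 0.3, 0.7]
width: 0.0514
```

```bash
python3 - <<'E'
from h import *
im=snap('top','t6'); 
for o in ingots(im): print(o)
im=snap('scene','s6'); cv2.imwrite('pics/s6c.png',cv2.resize(im[120:270,130:340,::-1],None,fx=3.7,fy=3.7,interpolation=cv2.INTER_CUBIC))
go([.4539,-.3291,.245],-17.5)
E
```

```text
(array([351., 228.]), array([ 453.9, -329.1]), array([63.5, 20.7]), np.float32(72.5))
(array([215., 230.]), array([431.4, 140. ]), array([150.7, 100.3]), np.float32(1.1))
tcp [0.6582 0.1285 0.4188] jaw 84.4 tilt 0.1 w 0.0513 F [-0.8  0.1 -0.8] t 6.7
turn [-78.1   0.1   0.1] rows 10.0  dp mm [  18.8   57.3 -497.9] rows 11.0
```

View pics/s6c.png

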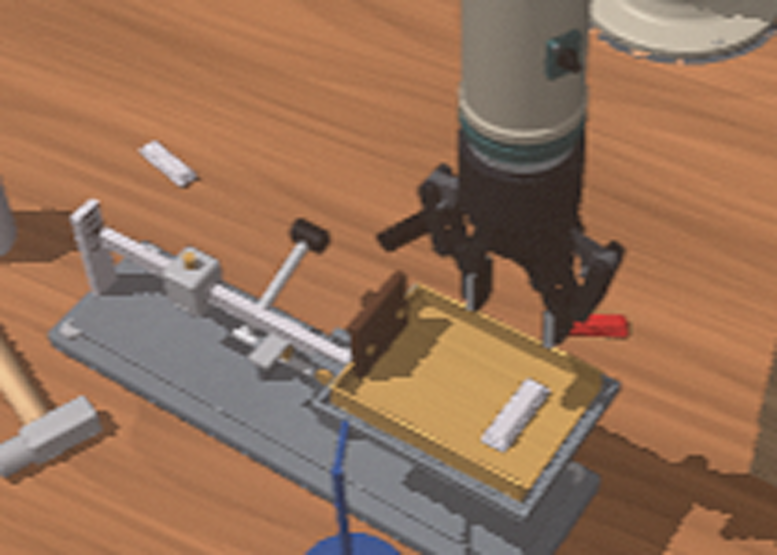

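Request:
{"method": "arm_command", "body": {
  "targets": [
    {"dp": [0, 0, 0], "turn": [-7.8, 0, 0], "grip": 0.2},
    {"dp": [0, 0, 0], "turn": [-7.8, 0, 0], "grip": 0.2},
    {"dp": [0, 0, 0], "turn": [-7.8, 0, 0], "grip": 0.2},
    {"dp": [0, 0, 0], "turn": [-7.8, 0, 0], "grip": 0.2},
    {"dp": [0, 0, 0], "turn": [-7.8, 0, 0], "grip": 0.2},
    {"dp": [0, 0, 0], "turn": [-7.8, 0, 0], "grip": 0.2},
    {"dp": [0, 0, 0], "turn": [-7.8, 0, 0], "grip": 0.2},
    {"dp": [0, 0, 0], "turn": [-7.8, 0, 0], "grip": 0.2}
  ]
}}

```text
clock: 7.45
position: [0.6579, 0.1284, 0.4152]
ee_rot: [0.62, -0.337, 0.622, 0.339]
contact_force: [0.1, 0.3, -0.2]
width: 0.051
```

Request:
{"method": "arm_command", "body": {
  "targets": [
    {"dp": [0, 0, 0], "turn": [-7.8, 0, 0], "grip": 0.2},
    {"dp": [0, 0, 0], "turn": [-7.9, 0, 0], "grip": 0.2},
    {"dp": [0, 0.0052, -0.0453], "turn": [0, 0, 0], "grip": 0.2},
    {"dp": [0, 0.0052, -0.0453], "turn": [0, 0, 0], "grip": 0.2},
    {"dp": [0, 0.0052, -0.0453], "turn": [0, 0, 0], "grip": 0.2},
    {"dp": [0, 0.0052, -0.0453], "turn": [0, 0, 0], "grip": 0.2},
    {"dp": [0, 0.0052, -0.0453], "turn": [0, 0, 0], "grip": 0.2},
    {"dp": [0, 0.0052, -0.0453], "turn": [0, 0, 0], "grip": 0.2}
  ]
}}

```text
clock: 8.25
position: [0.5195, 0.011, 0.4175]
ee_rot: [0.579, -0.407, 0.625, 0.328]
contact_force: [0.4, -0.7, 0.3]
width: 0.0511
```

Request:
{"method": "arm_command", "body": {
  "targets": [
    {"dp": [0, 0.0052, -0.0453], "turn": [0, 0, 0], "grip": 0.2},
    {"dp": [0, 0.0052, -0.0453], "turn": [0, 0, 0], "grip": 0.2},
    {"dp": [0, 0.0052, -0.0453], "turn": [0, 0, 0], "grip": 0.2},
    {"dp": [0, 0.0052, -0.0453], "turn": [0, 0, 0], "grip": 0.2},
    {"dp": [0, 0.0052, -0.0453], "turn": [0, 0, 0], "grip": 0.2},
    {"dp": [0, 0, 0], "turn": [0, 0, 0], "grip": 0.2},
    {"dp": [0, 0, 0], "turn": [0, 0, 0], "grip": 0.2}
  ]
}}

```text
clock: 8.95
position: [0.4001, -0.0617, 0.4259]
ee_rot: [0.576, -0.405, 0.662, 0.257]
contact_force: [-0.0, -0.1, -0.5]
width: 0.0515
```

```bash
python3 - <<'E'
from h import *
im=snap('scene','s7'); cv2.imwrite('pics/s7c.png',cv2.resize(im[120:220,130:250,::-1],None,fx=5,fy=5,interpolation=cv2.INTER_CUBIC))
go([.4539,-.3291,.021],-17.5); print(manip.get_state()['qpos'])
E
```

```text
tcp [ 0.4007 -0.0617  0.4261] jaw 147.1 tilt 14.0 w 0.0515 F [0.  0.4 0. ] t 9.0
turn [-16.1 -12.8   5.6] rows 3.0  dp mm [ 250.1 -131.1 -239.1] rows 8.0
[-2.11827609e-01  6.04103098e-04  1.80064859e+00 -2.48933795e-01
  1.30426307e+00 -2.70366762e+00]
```

View pics/s7c.png

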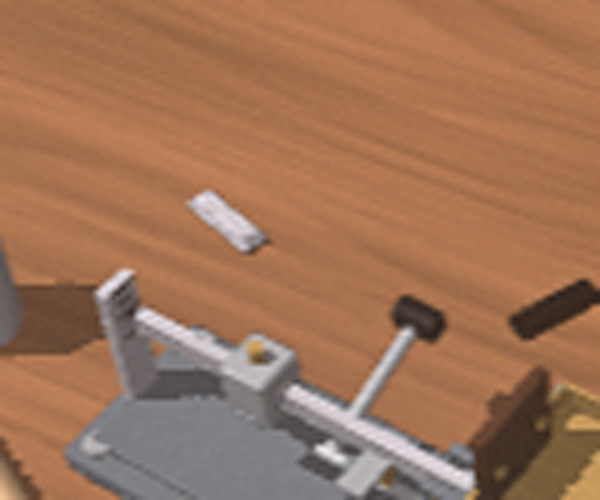

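```bash
cat >> h.py <<'E'
def lvl(jaw):
    p,R0,s=pose(); print('turn to',np.degrees(Rn.from_matrix(R0.T@down(jaw)).as_rotvec()).round(1))
E
python3 - <<'E'
from h import *
lvl(140);lvl(130)
E
```

```text
turn to [  6.3 -11.5   8. ]
turn to [ 16.2 -10.8   9. ]
```

Request:
{"method": "arm_command", "body": {
  "targets": [
    {"dp": [0, 0, 0], "turn": [5.4, -3.6, 3], "grip": 0.2},
    {"dp": [0, 0, 0], "turn": [5.4, -3.6, 3], "grip": 0.2},
    {"dp": [0, 0, 0], "turn": [5.4, -3.6, 3], "grip": 0.2},
    {"dp": [0, 0, 0], "turn": [8.2, 0, 0], "grip": 0.2},
    {"dp": [0, 0, 0], "turn": [8.2, 0, 0], "grip": 0.2},
    {"dp": [0, 0, 0], "turn": [8.2, 0, 0], "grip": 0.2},
    {"dp": [0, 0, 0], "turn": [8.2, 0, 0], "grip": 0.2},
    {"dp": [0, 0, 0], "turn": [8.2, 0, 0], "grip": 0.2}
  ]
}}

```text
clock: 9.8
position: [0.4016, -0.0616, 0.4262]
ee_rot: [0.707, 0.008, 0.707, -0.008]
contact_force: [-0.2, -0.1, 0.4]
width: 0.0512
```

Request:
{"method": "arm_command", "body": {
  "targets": [
    {"dp": [0, 0, 0], "turn": [8.2, 0, 0], "grip": 0.2},
    {"dp": [0, 0, 0], "turn": [8.2, 0, 0], "grip": 0.2},
    {"dp": [0, 0, 0], "turn": [8.2, 0, 0], "grip": 0.2},
    {"dp": [0, 0, 0], "turn": [8.2, 0, 0], "grip": 0.2},
    {"dp": [0, 0, 0], "turn": [8.2, 0, 0], "grip": 0.2},
    {"dp": [0, 0, 0], "turn": [8.2, 0, 0], "grip": 0.2},
    {"dp": [0, 0, 0], "turn": [8.2, 0, 0], "grip": 0.2},
    {"dp": [0, 0, 0], "turn": [8.2, 0, 0], "grip": 0.2}
  ]
}}

```text
clock: 10.6
position: [0.4016, -0.0616, 0.4262]
ee_rot: [0.59, 0.39, 0.59, -0.389]
contact_force: [0.3, 0.5, -0.6]
width: 0.0514
```

Request:
{"method": "arm_command", "body": {
  "targets": [
    {"dp": [0, 0, 0], "turn": [8.2, 0, 0], "grip": 0.2},
    {"dp": [0, 0, 0], "turn": [8.2, 0, 0], "grip": 0.2},
    {"dp": [0, 0, 0], "turn": [8.2, 0, 0], "grip": 0.2},
    {"dp": [0, 0, 0], "turn": [8.2, 0, 0], "grip": 0.2},
    {"dp": [0, 0, 0], "turn": [8.2, 0, 0], "grip": 0.2},
    {"dp": [0, 0, 0], "turn": [0, 0, 0], "grip": 0.2}
  ]
}}

```text
clock: 11.2
position: [0.4015, -0.0616, 0.4263]
ee_rot: [0.418, 0.57, 0.418, -0.57]
contact_force: [-0.0, -1.4, -0.4]
width: 0.051
```

```bash
python3 - <<'E'
from h import *
im=snap('top','t7'); 
for o in ingots(im): print(o)
go([.4539,-.3291,.021],R=down(-17.5))
E
```

```text
(array([310., 247.]), array([ 386.2, -189.3]), array([22.9, 55.8]), np.float32(-15.6))
(array([351., 228.]), array([ 453.9, -329.1]), array([63.5, 20.7]), np.float32(72.5))
(array([277., 241.]), array([413.4, -89. ]), array([105.7, 164.5]), np.float32(-88.9))
tcp [ 0.4013 -0.0616  0.4263] jaw -17.4 tilt 0.0 w 0.0511 F [-0.5  0.5  0.4] t 11.2
turn [ 0.1 -0.  -0. ] rows 1.0  dp mm [250.3 130.6 239.3] rows 8.0
```

Request:
{"method": "arm_command", "body": {
  "targets": [
    {"dp": [0, 0.0218, 0.0399], "turn": [0, 0, 0], "grip": 0.2},
    {"dp": [0, 0.0218, 0.0399], "turn": [0, 0, 0], "grip": 0.2},
    {"dp": [0, 0.0218, 0.0399], "turn": [0, 0, 0], "grip": 0.2},
    {"dp": [0, 0.0218, 0.0399], "turn": [0, 0, 0], "grip": 0.2},
    {"dp": [0, 0.0218, 0.0399], "turn": [0, 0, 0], "grip": 0.2},
    {"dp": [0, 0.0218, 0.0399], "turn": [0, 0, 0], "grip": 0.2},
    {"dp": [0.05, 0, 0], "turn": [0, 0, 0], "grip": 0.2},
    {"dp": [0.05, 0, 0], "turn": [0, 0, 0], "grip": 0.2}
  ]
}}

```text
clock: 12.05
position: [0.4542, -0.3319, 0.3265]
ee_rot: [0.42, 0.571, 0.416, -0.57]
contact_force: [0.4, -0.2, -1.4]
width: 0.0513
```

Request:
{"method": "arm_command", "body": {
  "targets": [
    {"dp": [0.05, 0, 0], "turn": [0, 0, 0], "grip": 0.2},
    {"dp": [0.05, 0, 0], "turn": [0, 0, 0], "grip": 0.2},
    {"dp": [0, 0, 0], "turn": [0, 0, 0], "grip": 0.2}
  ]
}}

```text
clock: 12.35
position: [0.4511, -0.3274, 0.2205]
ee_rot: [-0.413, -0.569, -0.423, 0.571]
contact_force: [-1.0, 1.4, 0.1]
width: 0.0514
```

```bash
python3 - <<'E'
from h import *
im=snap('scene','s8'); cv2.imwrite('pics/s8c.png',cv2.resize(im[90:220,110:250,::-1],None,fx=4.5,fy=4.5,interpolation=cv2.INTER_CUBIC))
go([.4539,-.330,.021],R=down(-17.5))
E
```

```text
tcp [ 0.4525 -0.3287  0.2241] jaw -17.5 tilt 0.4 w 0.0514 F [-0.3 -0.9  0.3] t 12.4
turn [ 0.  -0.2  0.3] rows 1.0  dp mm [48.1  1.7  0.8] rows 1.0
```

View pics/s8c.png

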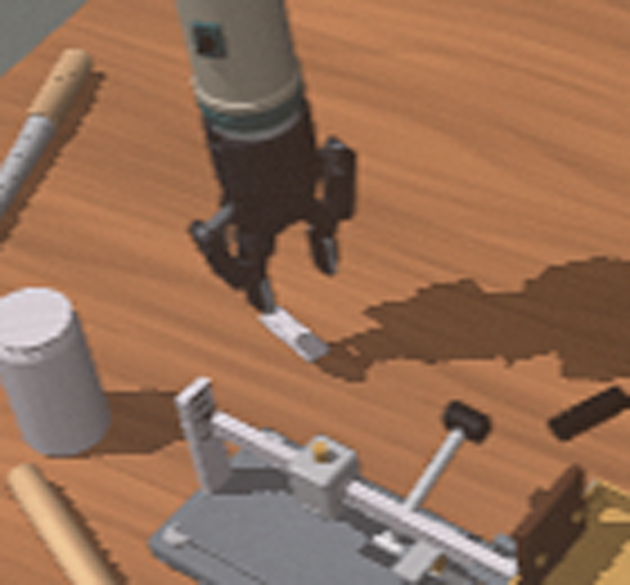

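Request:
{"method": "arm_command", "body": {
  "targets": [
    {"dp": [0.026, 0.001, 0], "turn": [0, 0, 0], "grip": 0.2},
    {"dp": [0.02, 0, 0], "turn": [0, 0, 0], "grip": 0.2},
    {"dp": [0, 0, 0], "turn": [0, 0, 0], "grip": -1},
    {"dp": [0, 0, 0], "turn": [0, 0, 0], "grip": -1},
    {"dp": [0, 0, 0], "turn": [0, 0, 0], "grip": -1},
    {"dp": [0, 0, 0], "turn": [0, 0, 0], "grip": -1},
    {"dp": [0, 0, 0], "turn": [0, 0, 0], "grip": -1}
  ]
}}

```text
clock: 13.1
position: [0.4552, -0.3306, 0.1838]
ee_rot: [0.42, 0.571, 0.416, -0.57]
contact_force: [-0.8, 0.4, 7.1]
width: 0.0163
```

Request:
{"method": "arm_command", "body": {
  "targets": [
    {"dp": [-0.03, 0, 0], "turn": [0, 0, 0], "grip": -1},
    {"dp": [-0.05, 0, 0], "turn": [0, 0, 0], "grip": -1},
    {"dp": [-0.05, 0, 0], "turn": [0, 0, 0], "grip": -1},
    {"dp": [-0.05, 0, 0], "turn": [0, 0, 0], "grip": -1},
    {"dp": [-0.04, 0, 0], "turn": [0, 0, 0], "grip": -1},
    {"dp": [0, 0, 0], "turn": [0, 0, 0], "grip": -1}
  ]
}}

```text
clock: 13.7
position: [0.4548, -0.3305, 0.4092]
ee_rot: [0.424, 0.572, 0.412, -0.569]
contact_force: [0.4, -1.0, -0.9]
width: 0.0161
```

```bash
python3 - <<'E'
from h import *
go(S-.002*ey+[0,0,.1],R=down(84.4-180))
print(manip.get_state()['qpos'])
E
```

```text
tcp [ 0.4548 -0.3305  0.4092] jaw -17.6 tilt 1.0 w 0.0161 F [ 0.4 -1.  -0.9] t 13.7
turn [78.  -0.3 -1. ] rows 10.0  dp mm [  20.2 -434.  -157.9] rows 10.0
[-7.52466644e-01  2.49314416e-01  1.53120986e+00  7.18777037e-04
  1.34404116e+00 -4.46103602e-01]
```

```bash
python3 - <<'E'
from h import *
im=snap('scene','s9'); cv2.imwrite('pics/s9c.png',cv2.resize(im[50:190,120:260,::-1],None,fx=4.2,fy=4.2,interpolation=cv2.INTER_CUBIC))
E
```

```text
(no output)
```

View pics/s9c.png

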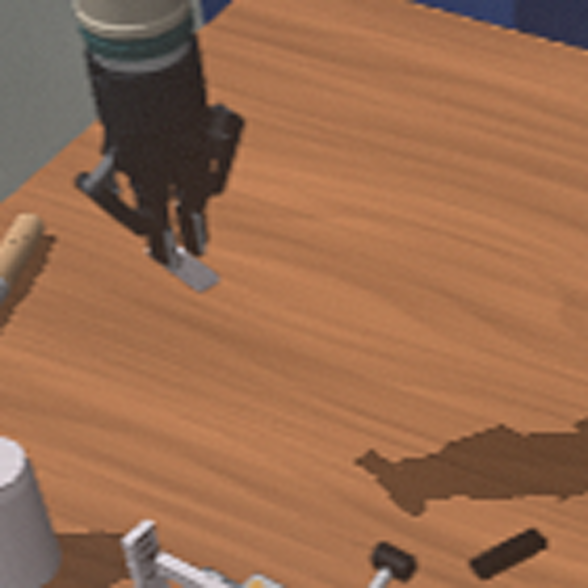

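Request:
{"method": "arm_command", "body": {
  "targets": [
    {"dp": [0, 0, 0], "turn": [7.8, 0, 0], "grip": -1},
    {"dp": [0, 0, 0], "turn": [7.8, 0, 0], "grip": -1},
    {"dp": [0, 0, 0], "turn": [7.8, 0, 0], "grip": -1},
    {"dp": [0, 0, 0], "turn": [7.8, 0, 0], "grip": -1},
    {"dp": [0, 0, 0], "turn": [7.8, 0, 0], "grip": -1},
    {"dp": [0, 0, 0], "turn": [7.8, 0, 0], "grip": -1},
    {"dp": [0, 0, 0], "turn": [7.8, 0, 0], "grip": -1},
    {"dp": [0, 0, 0], "turn": [7.8, 0, 0], "grip": -1}
  ]
}}

```text
clock: 14.55
position: [0.4534, -0.3294, 0.3995]
ee_rot: [-0.059, -0.704, -0.06, 0.705]
contact_force: [0.3, 0.4, -0.2]
width: 0.0161
```

Request:
{"method": "arm_command", "body": {
  "targets": [
    {"dp": [0, 0, 0], "turn": [7.8, 0, 0], "grip": -1},
    {"dp": [0, 0, 0], "turn": [7.8, 0, 0], "grip": -1},
    {"dp": [0, -0.0434, -0.0158], "turn": [0, 0, 0], "grip": -1},
    {"dp": [0, -0.0434, -0.0158], "turn": [0, 0, 0], "grip": -1},
    {"dp": [0, -0.0434, -0.0158], "turn": [0, 0, 0], "grip": -1},
    {"dp": [0, -0.0434, -0.0158], "turn": [0, 0, 0], "grip": -1},
    {"dp": [0, -0.0434, -0.0158], "turn": [0, 0, 0], "grip": -1},
    {"dp": [0, -0.0434, -0.0158], "turn": [0, 0, 0], "grip": -1}
  ]
}}

```text
clock: 15.35
position: [0.5736, -0.0779, 0.3997]
ee_rot: [0.034, -0.706, 0.034, 0.707]
contact_force: [0.3, -0.6, -0.7]
width: 0.0162
```

Request:
{"method": "arm_command", "body": {
  "targets": [
    {"dp": [0, -0.0434, -0.0158], "turn": [0, 0, 0], "grip": -1},
    {"dp": [0, -0.0434, -0.0158], "turn": [0, 0, 0], "grip": -1},
    {"dp": [0, -0.0434, -0.0158], "turn": [0, 0, 0], "grip": -1},
    {"dp": [0, -0.04, -0.0158], "turn": [0, 0, 0], "grip": -1},
    {"dp": [0, 0, 0], "turn": [0, 0, 0], "grip": -1}
  ]
}}

```text
clock: 15.85
position: [0.6543, 0.0883, 0.3989]
ee_rot: [0.034, -0.706, 0.031, 0.706]
contact_force: [-1.3, -0.3, -1.2]
width: 0.0162
```

```bash
python3 - <<'E'
from h import *
go(S-.002*ey+[0,0,.031],R=down(84.4-180))
im=snap('scene','s10'); cv2.imwrite('pics/s10c.png',cv2.resize(im[120:270,180:340,::-1],None,fx=4,fy=4,interpolation=cv2.INTER_CUBIC))
E
```

```text
tcp [0.6543 0.0883 0.3989] jaw -95.3 tilt 0.2 w 0.0162 F [-1.3 -0.3 -1.2] t 15.8
turn [0.3 0.  0.2] rows 1.0  dp mm [78.9  2.3 -0.2] rows 2.0
```

View pics/s10c.png

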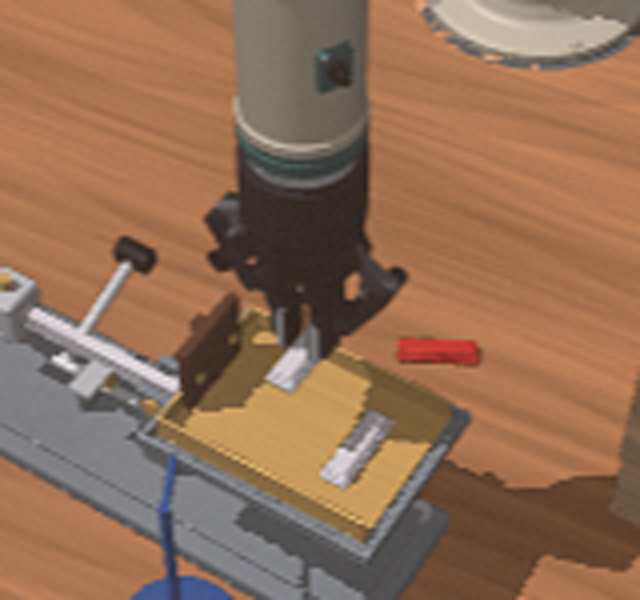

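Request:
{"method": "arm_command", "body": {
  "targets": [
    {"dp": [0.03, 0.002, 0], "turn": [0, 0, 0], "grip": -1},
    {"dp": [0.03, 0, 0], "turn": [0, 0, 0], "grip": -1},
    {"dp": [0.012, 0, 0], "turn": [0, 0, 0], "grip": -1},
    {"dp": [0.003, 0, 0], "turn": [0, 0, 0], "grip": -1},
    {"dp": [0, 0, 0], "turn": [0, 0, 0], "grip": -1},
    {"dp": [0, 0, 0], "turn": [0, 0, 0], "grip": -1}
  ]
}}

```text
clock: 16.5
position: [0.6534, 0.081, 0.3277]
ee_rot: [-0.035, 0.708, -0.035, -0.705]
contact_force: [0.0, -0.5, -0.9]
width: 0.0159
```

Request:
{"method": "arm_command", "body": {
  "targets": [
    {"dp": [0.003, 0, 0], "turn": [0, 0, 0], "grip": -1},
    {"dp": [0.002, 0, 0], "turn": [0, 0, 0], "grip": -1},
    {"dp": [0, 0, 0], "turn": [0, 0, 0], "grip": -1}
  ]
}}

```text
clock: 16.8
position: [0.6531, 0.0814, 0.3216]
ee_rot: [-0.034, 0.707, -0.035, -0.705]
contact_force: [0.5, 0.3, 0.2]
width: 0.0161
```

Request:
{"method": "arm_command", "body": {
  "targets": [
    {"dp": [0.002, 0, 0], "turn": [0, 0, 0], "grip": -1},
    {"dp": [0.001, 0, 0], "turn": [0, 0, 0], "grip": -1},
    {"dp": [0, 0, 0], "turn": [0, 0, 0], "grip": -1}
  ]
}}

```text
clock: 17.1
position: [0.6529, 0.0814, 0.3205]
ee_rot: [-0.034, 0.707, -0.035, -0.705]
contact_force: [-2.6, -0.7, 8.9]
width: 0.0161
```

Request:
{"method": "arm_command", "body": {
  "targets": [
    {"dp": [0, 0, 0], "turn": [0, 0, 0], "grip": -0.4},
    {"dp": [0, 0, 0], "turn": [0, 0, 0], "grip": -0.4},
    {"dp": [0, 0, 0], "turn": [0, 0, 0], "grip": -0.4},
    {"dp": [-0.02, 0, 0], "turn": [0, 0, 0], "grip": -0.4},
    {"dp": [-0.04, 0, 0], "turn": [0, 0, 0], "grip": -0.4},
    {"dp": [-0.04, 0, 0], "turn": [0, 0, 0], "grip": -1},
    {"dp": [0, 0, 0], "turn": [0, 0, 0], "grip": -1}
  ]
}}

```text
clock: 17.8
position: [0.6541, 0.0815, 0.4246]
ee_rot: [-0.035, 0.711, -0.034, -0.702]
contact_force: [0.3, -0.0, 1.0]
width: 0.0005
```

```bash
python3 - <<'E'
from h import *
im=snap('scene','s11'); cv2.imwrite('pics/s11c.png',cv2.resize(im[120:270,130:340,::-1],None,fx=3.7,fy=3.7,interpolation=cv2.INTER_CUBIC))
P=S-115e-3*ey
ax=np.array([P[0],P[1],0])-.1*ey+[0,0,.062]
for q in (0,.75):
  k=ax-.1*np.sin(1.25-q)*ex+[0,0,.1*np.cos(1.25-q)]; print(q,k.round(4))
go(ax-.1*np.sin(1.25)*ex-.03*ex+[0,0,.2],R=down(-5.6))
go(ax-.1*np.sin(1.25)*ex-.03*ex+[0,0,.2],R=down(-95.6))
E
```

```text
0 [ 0.5391 -0.1167  0.0935]
0.75 [ 0.5858 -0.1213  0.1498]
tcp [0.6535 0.0814 0.4215] jaw -95.6 tilt 0.5 w -0.0001 F [-0.5  0.1 -0.5] t 17.9
turn [-90.   -0.4  -0.3] rows 11.0  dp mm [   4.5 -124.6  208.4] rows 5.0
tcp [0.6535 0.0814 0.4215] jaw -95.6 tilt 0.5 w -0.0001 F [-0.5  0.1 -0.5] t 17.9
turn [ 0.  -0.5  0. ] rows 1.0  dp mm [  4.5 208.4 124.6] rows 5.0
```

View pics/s11c.png

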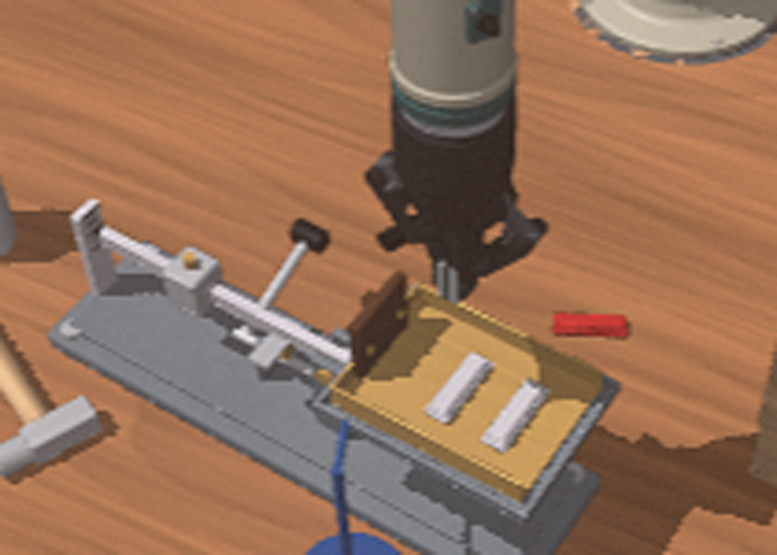

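```bash
python3 - <<'E'
from h import *
go([.5391,-.1167,.2],R=down(-95.6))
E
```

```text
tcp [0.6535 0.0814 0.4215] jaw -95.6 tilt 0.5 w -0.0001 F [-0.5  0.1 -0.5] t 17.9
turn [ 0.  -0.5  0. ] rows 1.0  dp mm [ 66.5 208.4  94.5] rows 5.0
```

Request:
{"method": "arm_command", "body": {
  "targets": [
    {"dp": [0, 0.0417, 0.0189], "turn": [0, -0.5, 0], "grip": 0.2},
    {"dp": [0, 0.0417, 0.0189], "turn": [0, 0, 0], "grip": 0.2},
    {"dp": [0, 0.0417, 0.0189], "turn": [0, 0, 0], "grip": 0.2},
    {"dp": [0, 0.0417, 0.0189], "turn": [0, 0, 0], "grip": 0.2},
    {"dp": [0, 0.0417, 0.0189], "turn": [0, 0, 0], "grip": 0.2},
    {"dp": [0.04, 0, 0], "turn": [0, 0, 0], "grip": 0.2},
    {"dp": [0.025, 0, 0], "turn": [0, 0, 0], "grip": 0.2},
    {"dp": [0, 0, 0], "turn": [0, 0, 0], "grip": 0.2}
  ]
}}

```text
clock: 18.65
position: [0.5359, -0.1168, 0.3489]
ee_rot: [0.036, -0.7, 0.034, 0.712]
contact_force: [0.3, 0.4, -1.2]
width: 0.0513
```

```bash
python3 - <<'E'
from h import *
go([.5391,-.1167,.098],R=down(-95.6))
im=snap('scene','s12'); cv2.imwrite('pics/s12c.png',cv2.resize(im[120:250,130:290,::-1],None,fx=4.5,fy=4.5,interpolation=cv2.INTER_CUBIC))
E
```

```text
tcp [ 0.5359 -0.1168  0.3489] jaw -95.7 tilt 1.0 w 0.0513 F [ 0.3  0.4 -1.2] t 18.6
turn [-0.1  1.   0.1] rows 1.0  dp mm [95.9 -0.4 -3.1] rows 2.0
```

View pics/s12c.png

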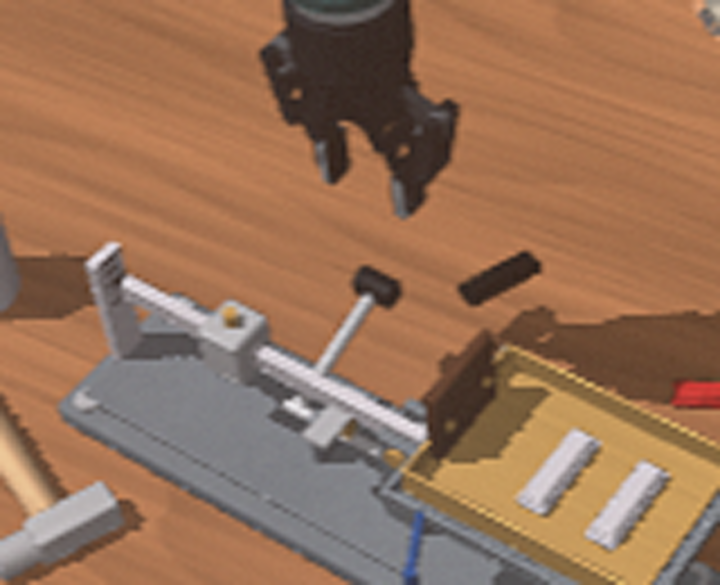

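Request:
{"method": "arm_command", "body": {
  "targets": [
    {"dp": [0.045, 0, -0.002], "turn": [0, 0.6, 0], "grip": 0.2},
    {"dp": [0.04, 0, 0], "turn": [0, 0, 0], "grip": 0.2},
    {"dp": [0.01, 0, 0], "turn": [0, 0, 0], "grip": 0.2},
    {"dp": [0, 0, 0], "turn": [0, 0, 0], "grip": 0.2}
  ]
}}

```text
clock: 19.1
position: [0.5401, -0.1168, 0.2582]
ee_rot: [-0.034, 0.707, -0.034, -0.706]
contact_force: [0.7, 0.8, 0.7]
width: 0.0514
```

```bash
python3 - <<'E'
from h import *
go([.5391,-.1167,.098],R=down(-95.6))
im=snap('scene','s13'); cv2.imwrite('pics/s13c.png',cv2.resize(im[120:230,130:270,::-1],None,fx=5,fy=5,interpolation=cv2.INTER_CUBIC))
E
```

```text
tcp [ 0.5401 -0.1168  0.2582] jaw -95.5 tilt 0.1 w 0.0514 F [0.7 0.8 0.7] t 19.1
turn [ 0.1 -0.1  0. ] rows 1.0  dp mm [5.2 0.  1. ] rows 1.0
```

View pics/s13c.png

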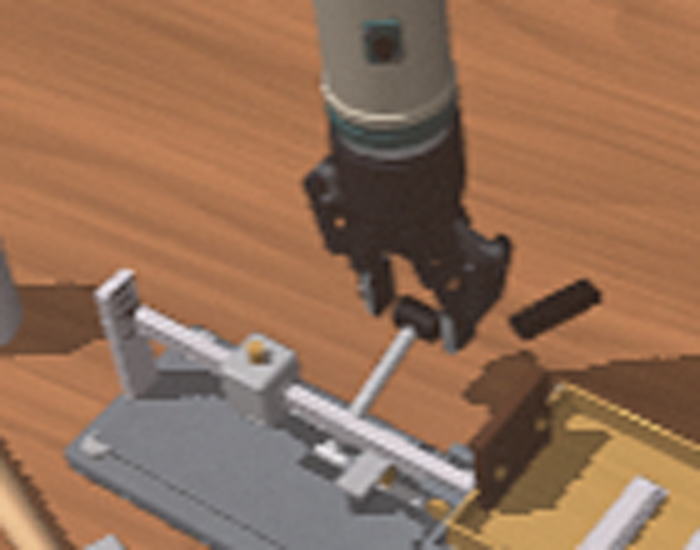

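Request:
{"method": "arm_command", "body": {
  "targets": [
    {"dp": [0.004, 0, 0], "turn": [0, 0, 0], "grip": 0.2},
    {"dp": [0, 0, 0], "turn": [0, 0, 0], "grip": -1},
    {"dp": [0, 0, 0], "turn": [0, 0, 0], "grip": -1},
    {"dp": [0, 0, 0], "turn": [0, 0, 0], "grip": -1},
    {"dp": [0, 0, 0], "turn": [0, 0, 0], "grip": -1},
    {"dp": [0, 0, 0], "turn": [0, 0, 0], "grip": -1}
  ],
  "grip_force": 40
}}

```text
clock: 19.75
position: [0.5404, -0.117, 0.2564]
ee_rot: [-0.034, 0.708, -0.035, -0.704]
contact_force: [0.5, 2.0, 5.6]
width: 0.0292
```

Request:
{"method": "arm_command", "body": {
  "targets": [
    {"dp": [-0.0138, 0, -0.0058], "turn": [0, 0, 0], "grip": -1},
    {"dp": [-0.0128, 0, -0.0078], "turn": [0, 0, 0], "grip": -1},
    {"dp": [-0.0115, 0, -0.0096], "turn": [0, 0, 0], "grip": -1},
    {"dp": [-0.0099, 0, -0.0112], "turn": [0, 0, 0], "grip": -1},
    {"dp": [0, 0, 0], "turn": [0, 0, 0], "grip": -1}
  ]
}}

```text
clock: 20.25
position: [0.5745, -0.1202, 0.3032]
ee_rot: [-0.034, 0.707, -0.034, -0.705]
contact_force: [-1.0, 1.2, -1.8]
width: 0.0288
```

Request:
{"method": "arm_command", "body": {
  "targets": [
    {"dp": [-0.0081, 0, -0.0126], "turn": [0, 0, 0], "grip": -1},
    {"dp": [-0.0014, 0, -0.004], "turn": [0, 0, 0], "grip": -1},
    {"dp": [0, 0, 0], "turn": [0, 0, 0], "grip": -1}
  ]
}}

```text
clock: 20.55
position: [0.5895, -0.1217, 0.312]
ee_rot: [0.034, -0.706, 0.034, 0.706]
contact_force: [-4.6, 1.4, 0.5]
width: 0.029
```

```bash
python3 - <<'E'
from h import *
go([.5858,-.1213,.154],R=down(-95.6))
im=snap('scene','s14'); cv2.imwrite('pics/s14c.png',cv2.resize(im[110:270,130:340,::-1],None,fx=3.7,fy=3.7,interpolation=cv2.INTER_CUBIC))
E
```

```text
tcp [ 0.5895 -0.1217  0.312 ] jaw -95.6 tilt 0.0 w 0.029 F [-4.6  1.4  0.5] t 20.6
turn [0. 0. 0.] rows 1.0  dp mm [ 3.  -0.   3.7] rows 1.0
```

View pics/s14c.png

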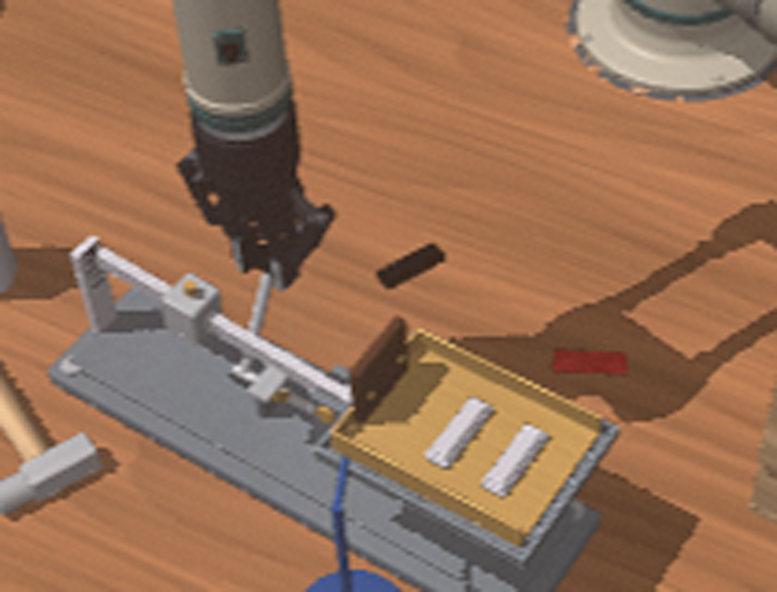

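Request:
{"method": "arm_command", "body": {
  "targets": [
    {"dp": [0, 0, 0], "turn": [0, 0, 0], "grip": 0.2},
    {"dp": [0, 0, 0], "turn": [0, 0, 0], "grip": 0.2},
    {"dp": [0, 0, 0], "turn": [0, 0, 0], "grip": 0.2},
    {"dp": [-0.03, 0, 0], "turn": [0, 0, 0], "grip": 0.2},
    {"dp": [-0.04, 0, 0], "turn": [0, 0, 0], "grip": 0.2},
    {"dp": [0, 0, 0], "turn": [0, 0, 0], "grip": 0.2},
    {"dp": [0, 0, 0], "turn": [0, 0, 0], "grip": 0.2},
    {"dp": [0, 0, 0], "turn": [0, 0, 0], "grip": 0.2}
  ]
}}

```text
clock: 21.4
position: [0.59, -0.1219, 0.3817]
ee_rot: [-0.034, 0.707, -0.035, -0.705]
contact_force: [0.2, 0.0, -0.1]
width: 0.0515
```

Request:
{"method": "arm_command", "body": {
  "targets": [
    {"dp": [0, 0, 0], "turn": [0, 0, 0], "grip": 0.2},
    {"dp": [0, 0, 0], "turn": [0, 0, 0], "grip": 0.2},
    {"dp": [0, 0, 0], "turn": [0, 0, 0], "grip": 0.2},
    {"dp": [0, 0, 0], "turn": [0, 0, 0], "grip": 0.2},
    {"dp": [0, 0, 0], "turn": [0, 0, 0], "grip": 0.2},
    {"dp": [0, 0, 0], "turn": [0, 0, 0], "grip": 0.2},
    {"dp": [0, 0, 0], "turn": [0, 0, 0], "grip": 0.2},
    {"dp": [0, 0, 0], "turn": [0, 0, 0], "grip": 0.2}
  ]
}}

```text
clock: 22.2
position: [0.5902, -0.122, 0.3825]
ee_rot: [-0.034, 0.707, -0.035, -0.705]
contact_force: [-0.6, -0.5, -0.5]
width: 0.0513
```

```bash
python3 - <<'E'
from h import *
im=snap('scene','s15a')
E
```

Request:
{"method": "arm_command", "body": {
  "targets": [
    {"dp": [0, 0, 0], "turn": [0, 0, 0], "grip": 0.2},
    {"dp": [0, 0, 0], "turn": [0, 0, 0], "grip": 0.2},
    {"dp": [0, 0, 0], "turn": [0, 0, 0], "grip": 0.2},
    {"dp": [0, 0, 0], "turn": [0, 0, 0], "grip": 0.2},
    {"dp": [0, 0, 0], "turn": [0, 0, 0], "grip": 0.2},
    {"dp": [0, 0, 0], "turn": [0, 0, 0], "grip": 0.2},
    {"dp": [0, 0, 0], "turn": [0, 0, 0], "grip": 0.2},
    {"dp": [0, 0, 0], "turn": [0, 0, 0], "grip": 0.2}
  ]
}}

```text
clock: 23.05
position: [0.5902, -0.122, 0.3824]
ee_rot: [-0.034, 0.707, -0.035, -0.705]
contact_force: [-0.6, -0.5, 0.5]
width: 0.0513
```

Request:
{"method": "arm_command", "body": {
  "targets": [
    {"dp": [0, 0, 0], "turn": [0, 0, 0], "grip": 0.2},
    {"dp": [0, 0, 0], "turn": [0, 0, 0], "grip": 0.2},
    {"dp": [0, 0, 0], "turn": [0, 0, 0], "grip": 0.2},
    {"dp": [0, 0, 0], "turn": [0, 0, 0], "grip": 0.2},
    {"dp": [0, 0, 0], "turn": [0, 0, 0], "grip": 0.2},
    {"dp": [0, 0, 0], "turn": [0, 0, 0], "grip": 0.2},
    {"dp": [0, 0, 0], "turn": [0, 0, 0], "grip": 0.2},
    {"dp": [0, 0, 0], "turn": [0, 0, 0], "grip": 0.2}
  ]
}}

```text
clock: 23.85
position: [0.5903, -0.122, 0.3824]
ee_rot: [-0.034, 0.707, -0.035, -0.705]
contact_force: [0.5, -0.5, 0.3]
width: 0.0514
```

```bash
python3 - <<'E'
from h import *
im=snap('scene','s15')
a=cv2.imread('pics/s15a.png'); a=a[110:270,130:340]; b=im[110:270,130:340,::-1]
print('late change',np.abs(a.astype(int)-b).mean(), (np.abs(a.astype(int)-b).max(2)>25).sum())
o=cv2.imread('pics/s14.png')[110:270,130:340]
cv2.imwrite('pics/s15c.png',cv2.resize(b,None,fx=3.7,fy=3.7,interpolation=cv2.INTER_CUBIC))
E
```

```text
late change 1.2584920634920636 7
```

View pics/s15c.png

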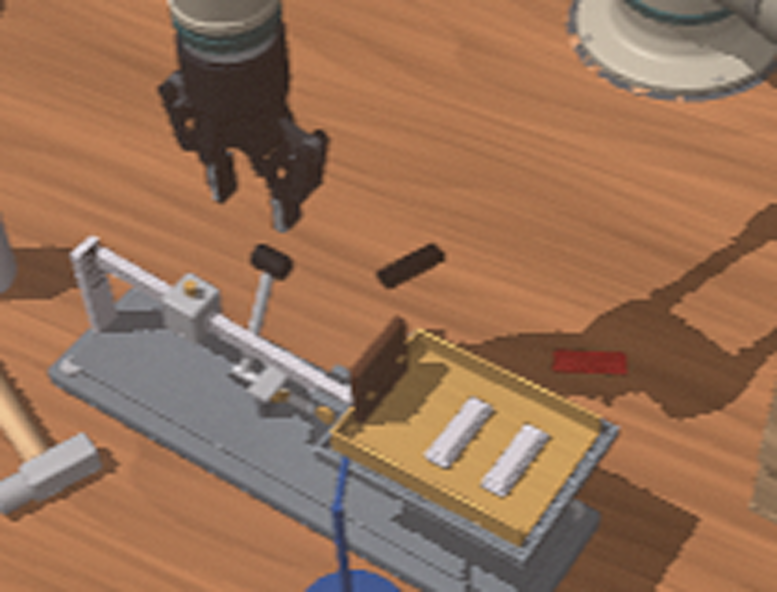

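The pan has sunk about 10 mm, the pointer end has risen, and nothing has changed over the last 1.6 s. Now I re-arrest the beam.

Request:
{"method": "arm_command", "body": {
  "targets": [
    {"dp": [0.04, 0, 0.001], "turn": [0, 0, 0], "grip": 0.2},
    {"dp": [0.03, 0, 0], "turn": [0, 0, 0], "grip": 0.2},
    {"dp": [0, 0, 0], "turn": [0, 0, 0], "grip": 0.2},
    {"dp": [0, 0, 0], "turn": [0, 0, 0], "grip": -1},
    {"dp": [0, 0, 0], "turn": [0, 0, 0], "grip": -1},
    {"dp": [0, 0, 0], "turn": [0, 0, 0], "grip": -1},
    {"dp": [0, 0, 0], "turn": [0, 0, 0], "grip": -1},
    {"dp": [0, 0, 0], "turn": [0, 0, 0], "grip": -1}
  ]
}}

```text
clock: 24.7
position: [0.5898, -0.1217, 0.3138]
ee_rot: [-0.034, 0.708, -0.035, -0.704]
contact_force: [-0.2, 2.8, 3.0]
width: 0.029
```

Request:
{"method": "arm_command", "body": {
  "targets": [
    {"dp": [0.0082, 0, 0.0126], "turn": [0, 0, 0], "grip": -1},
    {"dp": [0.0099, 0, 0.0112], "turn": [0, 0, 0], "grip": -1},
    {"dp": [0.0115, 0, 0.0096], "turn": [0, 0, 0], "grip": -1},
    {"dp": [0.0128, 0, 0.0078], "turn": [0, 0, 0], "grip": -1},
    {"dp": [0.0138, 0, 0.0058], "turn": [0, 0, 0], "grip": -1},
    {"dp": [0, 0, 0], "turn": [0, 0, 0], "grip": -1}
  ]
}}

```text
clock: 25.3
position: [0.5424, -0.1172, 0.2581]
ee_rot: [-0.034, 0.708, -0.035, -0.705]
contact_force: [-2.6, 2.7, 8.6]
width: 0.0287
```

```bash
python3 - <<'E'
from h import *
go([.5391,-.1167,.098],R=down(-95.6))
E
```

```text
tcp [ 0.5424 -0.1172  0.2581] jaw -95.6 tilt 0.3 w 0.0287 F [-2.6  2.7  8.6] t 25.3
turn [ 0.  -0.3 -0. ] rows 1.0  dp mm [ 5.1 -0.2  3.3] rows 1.0
```

Request:
{"method": "arm_command", "body": {
  "targets": [
    {"dp": [0.003, 0, 0.001], "turn": [0, 0, 0], "grip": -1},
    {"dp": [0.003, 0, 0.001], "turn": [0, 0, 0], "grip": -1},
    {"dp": [0, 0, 0], "turn": [0, 0, 0], "grip": -1}
  ]
}}

```text
clock: 25.6
position: [0.5416, -0.1171, 0.2574]
ee_rot: [-0.034, 0.71, -0.035, -0.703]
contact_force: [-8.6, 4.8, 39.5]
width: 0.0287
```

Request:
{"method": "arm_command", "body": {
  "targets": [
    {"dp": [-0.004, 0, -0.001], "turn": [0, 0, 0], "grip": -1},
    {"dp": [0, 0, 0], "turn": [0, 0, 0], "grip": 0.2},
    {"dp": [0, 0, 0], "turn": [0, 0, 0], "grip": 0.2},
    {"dp": [0, 0, 0], "turn": [0, 0, 0], "grip": 0.2},
    {"dp": [-0.03, 0, 0], "turn": [0, 0, 0], "grip": 0.2},
    {"dp": [-0.05, 0, 0], "turn": [0, 0, 0], "grip": 0.2},
    {"dp": [-0.05, 0, 0], "turn": [0, 0, 0], "grip": 0.2},
    {"dp": [0, 0, 0], "turn": [0, 0, 0], "grip": 0.2}
  ]
}}

```text
clock: 26.4
position: [0.5435, -0.1181, 0.3907]
ee_rot: [-0.033, 0.712, -0.036, -0.7]
contact_force: [0.9, -1.0, -0.3]
width: 0.0512
```

```bash
python3 - <<'E'
from h import *
im=snap('scene','s16'); cv2.imwrite('pics/s16c.png',cv2.resize(im[120:270,130:340,::-1],None,fx=3.7,fy=3.7,interpolation=cv2.INTER_CUBIC))
G=S-.075*ey; G[2]=.180
go(G+[0,0,.07],R=down(84.4)); go(G+[0,0,.07],R=down(-95.6)); print(G,manip.get_state()['qpos'])
E
```

```text
tcp [ 0.5426 -0.1178  0.3873] jaw -95.6 tilt 0.6 w 0.0515 F [-0.7 -0.3  0. ] t 26.4
turn [-180.     0.2   -1. ] rows 22.0  dp mm [-17.7 140.7  91.3] rows 4.0
tcp [ 0.5426 -0.1178  0.3873] jaw -95.6 tilt 0.6 w 0.0515 F [-0.7 -0.3  0. ] t 26.4
turn [ 0.  -0.6 -0.1] rows 1.0  dp mm [ -17.7 -140.7  -91.3] rows 4.0
[0.6471725 0.01336   0.18     ] [-3.39159689e-01  2.53478723e-01  1.58076295e+00  1.53936105e-04
  1.29647847e+00  1.32906299e+00]
```

View pics/s16c.png

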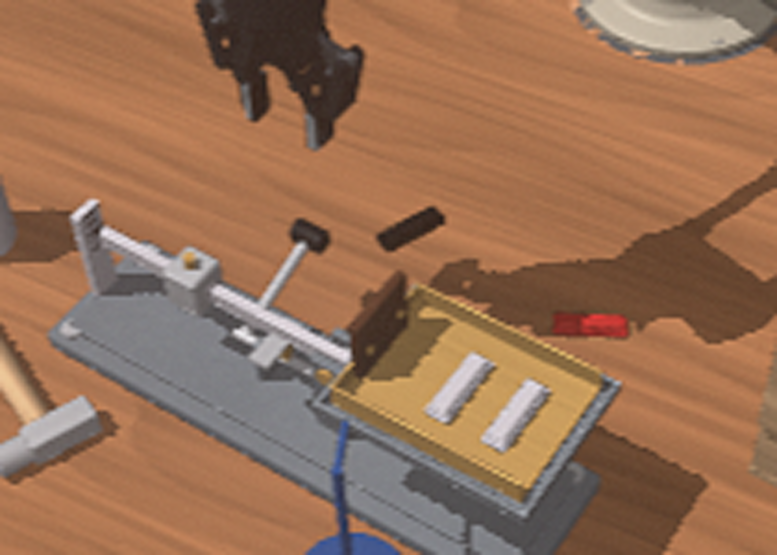

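```bash
cat > fk.py <<'E'
from h import *
from scipy.optimize import least_squares
def R3(a,t): return Rn.from_euler(a,t).as_matrix()
C=np.array([[0,0,1.],[0,1,0],[-1,0,0]]).T  # tool x = link z ; tune
def fk(q,P):
    h,a,b,e,d,y0,x0=P
    R1=R3('z',q[0]);R2=R1@R3('y',q[1]);R3_=R2@R3('y',q[2]);R4=R3_@R3('z',q[3]);R5=R4@R3('y',q[4]);R6=R5@R3('z',q[5])
    p=np.array([0,0,h])+R1@[x0,y0,0]+R2@[0,0,a]+R3_@[e,0,b]+R6@[0,0,d]
    return p,R6
P0=[.15,.45,.4,0,.1,.07,0]
D=[([1.09199490,.276621363,1.50614605,-2.6e-5,1.36068587,-.121008354],[.20128716,.5383951,.40381922],[.69563614,.12519219,.69600758,-.12645447]),
([-.211827609,6.04e-4,1.80064859,-.248933795,1.30426307,-2.70366762],[.4007,-.0617,.4261],[.576,-.405,.662,.257]),
([-.752466644,.249314416,1.53120986,7.19e-4,1.34404116,-.446103602],[.4548,-.3305,.4092],[.424,.572,.412,-.569]),
([-.339159689,.253478723,1.58076295,1.54e-4,1.29647847,1.32906299],[.5426,-.1178,.3873],[-.033,.712,-.036,-.7])]
E
cat > fit.py <<'E'
from fk import *
for q,p,o in D:
    Rm=Rn.from_quat([o[1],o[2],o[3],o[0]]).as_matrix(); print((fk(q,P0)[1].T@Rm).round(2).tolist())
f=lambda P:np.concatenate([fk(q,P)[0]-p for q,p,o in D]+[[1e-3*P[6]]])
r=least_squares(f,P0); print(r.x.round(4),(r.fun*1000).round(1))
E
python3 fit.py
```

```text
[[0.0, -1.0, -0.0], [-0.0, 0.0, -1.0], [1.0, 0.0, -0.0]]
[[-0.0, -1.0, 0.0], [-0.0, -0.0, -1.0], [1.0, -0.0, -0.0]]
[[-0.0, -1.0, -0.0], [0.0, 0.0, -1.0], [1.0, -0.0, 0.0]]
[[-0.0, -1.0, 0.0], [0.01, -0.0, -1.0], [1.0, -0.0, 0.01]]
[ 1.355e-01  6.299e-01  4.209e-01  5.900e-02  1.914e-01  6.940e-02
 -2.000e-04] [-0. -0.  0. -0. -0. -0.  0. -0.  0.  0.  0.  0. -0.]
```

```bash
cat >> fk.py <<'E'
P=[.1355,.6299,.4209,.059,.1914,.0694,-.0002]
CM=np.array([[0,-1,0],[0,0,-1],[1,0,0.]])
lo=np.array([-2.89,-.75,.22,-1.18,.11,-2.7]);hi=np.array([2.89,2.08,2.7,4.32,2.71,2.7])
def ik(p,R,q0):
    def f(q):
        a,r=fk(q,P); return np.r_[(a-p)*5,Rn.from_matrix((r@CM).T@R).as_rotvec()]
    r=least_squares(f,np.clip(q0,lo+.01,hi-.01),bounds=(lo,hi)); return r.x,r.cost
def panpose(theta,tau,lip,flip):
    """TCP pose for pan with spout dir theta(deg), nose-down tau(deg), lip point"""
    t=np.radians(theta);T=np.radians(tau)
    h=np.array([np.cos(t),np.sin(t),0]);up=np.array([0,0,1.])
    px=np.cos(T)*h-np.sin(T)*up; pz=np.sin(T)*h+np.cos(T)*up
    g=np.array(lip)-.155*px+.042*pz
    X=-pz; Y=-px if flip else px
    R=np.c_[X,Y,np.cross(X,Y)]
    return g-.155*X,R,g
E
python3 - <<'E'
from fk import *
lip=B+[0,0,.10]
for flip in (0,1):
  for th in range(-10,360,30):
    q=np.array([.7,.3,1.5,0,1.3,0.]); q[5]=np.clip((q[0]-np.radians(th)-(0 if not flip else -np.pi)+np.pi)%(2*np.pi)-np.pi,-2.6,2.6)
    out=[]
    for tau in (0,15,30,45,55,65):
        p,R,g=panpose(th,tau,lip,flip); q,c=ik(p,R,q); out.append(c)
    print(flip,th,np.round(out,4),q.round(2))
E
```

```text
0 -10 [0. 0. 0. 0. 0. 0.] [0.34 0.75 1.15 0.6  2.23 0.63]
0 20 [0. 0. 0. 0. 0. 0.] [0.51 0.84 0.95 0.23 2.47 0.25]
0 50 [0. 0. 0. 0. 0. 0.] [ 0.68  0.86  0.91 -0.29  2.48 -0.31]
0 80 [0. 0. 0. 0. 0. 0.] [ 0.84  0.79  1.06 -0.66  2.24 -0.7 ]
0 110 [0. 0. 0. 0. 0. 0.] [ 0.98  0.66  1.34 -0.88  1.88 -0.88]
0 140 [0. 0. 0. 0. 0. 0.] [ 1.07  0.49  1.67 -1.1   1.48 -0.95]
0 170 [0.     0.     0.     0.     0.0006 0.0187] [ 1.03  0.29  1.91 -1.18  1.03 -1.17]
0 200 [0.0234 0.0085 0.0002 0.     0.0042 0.0426] [ 0.73  0.08  2.12 -1.18  0.28 -1.73]
0 230 [0.0168 0.0046 0.     0.     0.     0.    ] [0.33 0.12 2.3  2.15 0.59 0.65]
0 260 [0. 0. 0. 0. 0. 0.] [0.08 0.25 2.11 1.42 1.09 0.88]
0 290 [0. 0. 0. 0. 0. 0.] [0.08 0.43 1.79 1.07 1.5  0.88]
0 320 [0. 0. 0. 0. 0. 0.] [0.19 0.6  1.46 0.83 1.88 0.8 ]
0 350 [0. 0. 0. 0. 0. 0.] [0.34 0.75 1.15 0.6  2.23 0.63]
1 -10 [0. 0. 0. 0. 0. 0.] [ 0.34  0.75  1.15  0.6   2.23 -2.51]
1 20 [0.0033 0.0151 0.0248 0.0239 0.0174 0.0091] [ 0.5   0.85  0.93  0.36  2.48 -2.7 ]
1 50 [0.0007 0.0086 0.0166 0.0159 0.0105 0.0042] [ 0.69  0.87  0.9  -0.37  2.49  2.7 ]
1 80 [0. 0. 0. 0. 0. 0.] [ 0.84  0.79  1.06 -0.66  2.24  2.44]
1 110 [0. 0. 0. 0. 0. 0.] [ 0.98  0.66  1.34 -0.88  1.88  2.26]
1 140 [0. 0. 0. 0. 0. 0.] [ 1.07  0.49  1.67 -1.1   1.48  2.19]
1 170 [0.     0.     0.     0.     0.0006 0.0187] [ 1.03  0.29  1.91 -1.18  1.03  1.97]
1 200 [0.     0.     0.     0.     0.0042 0.0426] [ 0.73  0.08  2.12 -1.18  0.28  1.42]
1 230 [0. 0. 0. 0. 0. 0.] [ 0.33  0.12  2.3   2.15  0.59 -2.49]
1 260 [0. 0. 0. 0. 0. 0.] [ 0.08  0.25  2.11  1.42  1.09 -2.27]
1 290 [0. 0. 0. 0. 0. 0.] [ 0.08  0.43  1.79  1.07  1.5  -2.27]
1 320 [0. 0. 0. 0. 0. 0.] [ 0.19  0.6   1.46  0.83  1.88 -2.34]
1 350 [0. 0. 0. 0. 0. 0.] [ 0.34  0.75  1.15  0.6   2.23 -2.51]
```

Request:
{"method": "arm_command", "body": {
  "targets": [
    {"dp": [0, 0, 0], "turn": [-8.2, 0, 0], "grip": 0.2},
    {"dp": [0, 0, 0], "turn": [-8.2, 0, 0], "grip": 0.2},
    {"dp": [0, 0, 0], "turn": [-8.2, 0, 0], "grip": 0.2},
    {"dp": [0, 0, 0], "turn": [-8.2, 0, 0], "grip": 0.2},
    {"dp": [0, 0, 0], "turn": [-8.2, 0, 0], "grip": 0.2},
    {"dp": [0, 0, 0], "turn": [-8.2, 0, 0], "grip": 0.2},
    {"dp": [0, 0, 0], "turn": [-8.2, 0, 0], "grip": 0.2},
    {"dp": [0, 0, 0], "turn": [-8.2, 0, 0], "grip": 0.2}
  ]
}}

```text
clock: 27.25
position: [0.5411, -0.1173, 0.3817]
ee_rot: [-0.355, -0.611, -0.356, 0.611]
contact_force: [-0.2, -0.5, -0.1]
width: 0.0509
```

Request:
{"method": "arm_command", "body": {
  "targets": [
    {"dp": [0, 0, 0], "turn": [-8.2, 0, 0], "grip": 0.2},
    {"dp": [0, 0, 0], "turn": [-8.2, 0, 0], "grip": 0.2},
    {"dp": [0, 0, 0], "turn": [-8.2, 0, 0], "grip": 0.2},
    {"dp": [0, 0, 0], "turn": [-8.2, 0, 0], "grip": 0.2},
    {"dp": [0, 0, 0], "turn": [-8.2, 0, 0], "grip": 0.2},
    {"dp": [0, 0, 0], "turn": [-8.2, 0, 0], "grip": 0.2},
    {"dp": [0, 0, 0], "turn": [-8.2, 0, 0], "grip": 0.2},
    {"dp": [0, 0, 0], "turn": [-8.2, 0, 0], "grip": 0.2}
  ]
}}

```text
clock: 28.05
position: [0.5412, -0.1173, 0.3817]
ee_rot: [0.629, 0.321, 0.63, -0.321]
contact_force: [1.1, -0.1, 0.4]
width: 0.051
```

Request:
{"method": "arm_command", "body": {
  "targets": [
    {"dp": [0, 0, 0], "turn": [-8.2, 0, 0], "grip": 0.2},
    {"dp": [0, 0, 0], "turn": [-8.2, 0, 0], "grip": 0.2},
    {"dp": [0, 0, 0], "turn": [-8.2, 0, 0], "grip": 0.2},
    {"dp": [0, 0, 0], "turn": [-8.2, 0, 0], "grip": 0.2},
    {"dp": [0, 0, 0], "turn": [-8.2, 0, 0], "grip": 0.2},
    {"dp": [0, 0, 0], "turn": [-7.8, 0, 0], "grip": 0.2},
    {"dp": [0, 0, 0], "turn": [0, 0, 0], "grip": 0.2}
  ]
}}

```text
clock: 28.75
position: [0.5412, -0.1173, 0.3819]
ee_rot: [0.706, 0.035, 0.706, -0.034]
contact_force: [0.2, -0.2, -0.5]
width: 0.0509
```

```bash
python3 - <<'E'
from h import *
im=snap('top','t17'); cv2.imwrite('pics/t17c.png',cv2.resize(im[130:210,190:350,::-1],None,fx=5,fy=5,interpolation=cv2.INTER_CUBIC))
G=S-.075*ey; G[2]=.180
go(G+[0,0,.07],R=down(84.4)); print(manip.get_state()['qpos'])
E
```

```text
tcp [ 0.5413 -0.1173  0.3822] jaw 84.3 tilt 0.0 w 0.0514 F [-0.9  0.1 -0.1] t 28.8
turn [-0.1 -0.  -0. ] rows 1.0  dp mm [-22.8 140.4  92.7] rows 4.0
[-3.39176066e-01  2.57848041e-01  1.58769390e+00  3.51157282e-04
  1.29632035e+00 -1.80976822e+00]
```

View pics/t17c.png

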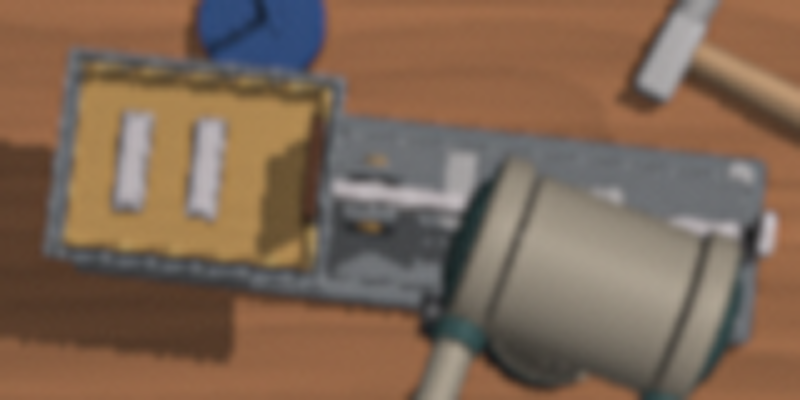

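Request:
{"method": "arm_command", "body": {
  "targets": [
    {"dp": [-0.023, 0, 0], "turn": [0, 0, 0], "grip": 0.2},
    {"dp": [0, 0.0351, 0.0232], "turn": [0, 0, 0], "grip": 0.2},
    {"dp": [0, 0.0351, 0.0232], "turn": [0, 0, 0], "grip": 0.2},
    {"dp": [0, 0.0351, 0.0232], "turn": [0, 0, 0], "grip": 0.2},
    {"dp": [0, 0.0351, 0.0232], "turn": [0, 0, 0], "grip": 0.2},
    {"dp": [0, 0, 0], "turn": [0, 0, 0], "grip": 0.2},
    {"dp": [0, 0, 0], "turn": [0, 0, 0], "grip": 0.2}
  ]
}}

```text
clock: 29.5
position: [0.6477, 0.0142, 0.4057]
ee_rot: [0.706, 0.034, 0.706, -0.035]
contact_force: [-0.1, -0.9, -0.0]
width: 0.0513
```

```bash
python3 - <<'E'
from h import *
im=snap('scene','s18'); cv2.imwrite('pics/s18c.png',cv2.resize(im[120:270,170:340,::-1],None,fx=4,fy=4,interpolation=cv2.INTER_CUBIC))
G=S-.075*ey; G[2]=.180
go(G,R=down(84.4)); print(manip.get_state()['qpos'])
E
```

```text
tcp [0.6472 0.0134 0.4061] jaw 84.4 tilt 0.1 w 0.0512 F [-0.8 -0.7  0.2] t 29.6
turn [-0.   0.   0.1] rows 1.0  dp mm [71.1 -0.   0. ] rows 2.0
[-8.64152490e-02  3.84680429e-01  1.33754606e+00 -1.14851060e-03
  1.41869515e+00 -1.55859689e+00]
```

View pics/s18c.png

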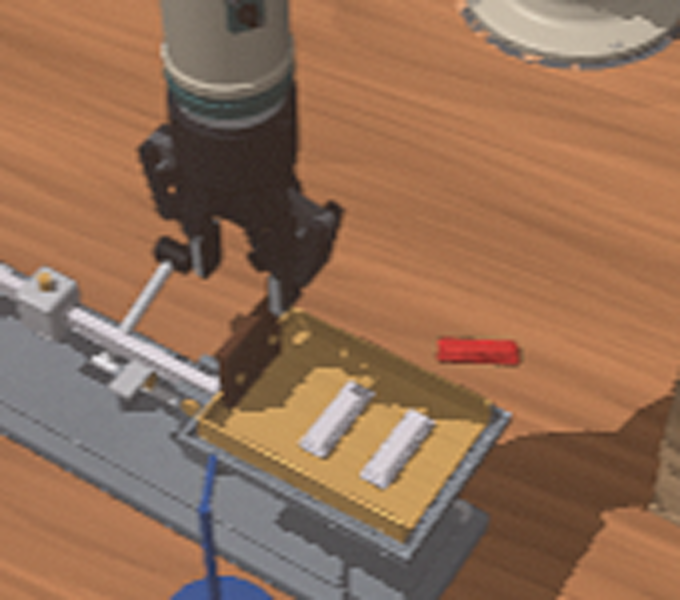

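Request:
{"method": "arm_command", "body": {
  "targets": [
    {"dp": [0.035, 0, 0], "turn": [0, 0, 0], "grip": 0.2},
    {"dp": [0.03, 0, 0], "turn": [0, 0, 0], "grip": 0.2},
    {"dp": [0.009, 0, 0], "turn": [0, 0, 0], "grip": 0.2},
    {"dp": [0, 0, 0], "turn": [0, 0, 0], "grip": -1},
    {"dp": [0, 0, 0], "turn": [0, 0, 0], "grip": -1},
    {"dp": [0, 0, 0], "turn": [0, 0, 0], "grip": -1},
    {"dp": [0, 0, 0], "turn": [0, 0, 0], "grip": -1},
    {"dp": [0, 0, 0], "turn": [0, 0, 0], "grip": -1}
  ],
  "grip_force": 110
}}

```text
clock: 30.35
position: [0.648, 0.0131, 0.3351]
ee_rot: [0.709, 0.034, 0.704, -0.035]
contact_force: [-0.9, -2.3, 3.4]
width: 0.0087
```

```bash
python3 - <<'E'
from h import *
im=snap('scene','s19'); cv2.imwrite('pics/s19c.png',cv2.resize(im[120:270,170:340,::-1],None,fx=4,fy=4,interpolation=cv2.INTER_CUBIC))
G=S-.075*ey; G[2]=.180
go(G,R=down(84.4)); print(manip.get_state()['moment'])
E
```

```text
tcp [0.648  0.0131 0.335 ] jaw 84.4 tilt 0.4 w 0.0088 F [-0.8 -2.3  5.2] t 30.4
turn [0.  0.4 0.1] rows 1.0  dp mm [-0.   0.2 -0.9] rows 1.0
[-0.14130529 -0.0176953   0.0224837 ]
```

View pics/s19c.png

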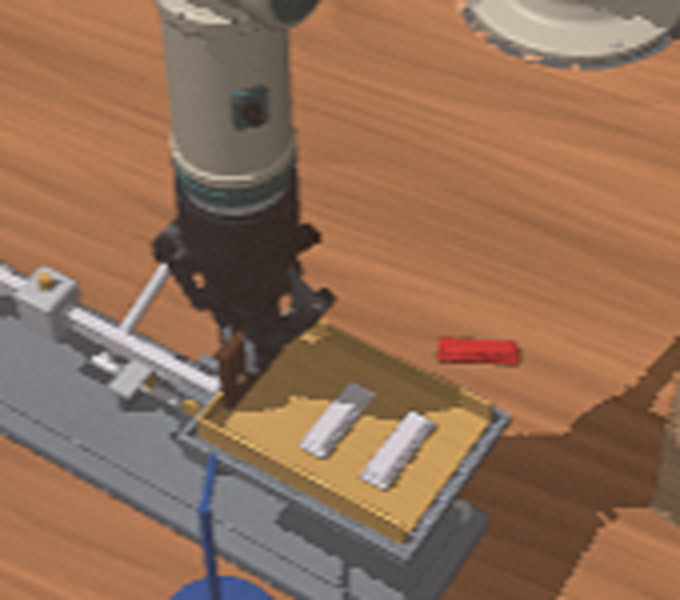

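Request:
{"method": "arm_command", "body": {
  "targets": [
    {"dp": [-0.006, 0, 0], "turn": [0, 0, 0], "grip": -1},
    {"dp": [-0.01, 0, 0], "turn": [0, 0, 0], "grip": -1},
    {"dp": [-0.015, 0, 0], "turn": [0, 0, 0], "grip": -1},
    {"dp": [-0.015, 0, 0], "turn": [0, 0, 0], "grip": -1},
    {"dp": [0, 0, 0], "turn": [0, 0, 0], "grip": -1}
  ]
}}

```text
clock: 30.9
position: [0.6479, 0.0137, 0.3813]
ee_rot: [0.709, 0.034, 0.704, -0.035]
contact_force: [0.8, -0.4, -4.1]
width: 0.0084
```

```bash
python3 - <<'E'
from h import *
im=snap('scene','s20'); cv2.imwrite('pics/s20c.png',cv2.resize(im[110:270,170:340,::-1],None,fx=4,fy=3.7,interpolation=cv2.INTER_CUBIC))
G=S-.075*ey; G[2]=.180
go(G,R=down(84.4)); print(manip.get_state()['moment'])
E
```

```text
tcp [0.6476 0.0137 0.3799] jaw 84.4 tilt 0.2 w 0.0087 F [ 0.5 -1.  -4.1] t 30.9
turn [0.  0.2 0. ] rows 1.0  dp mm [44.9 -0.3 -0.4] rows 1.0
[-0.33825164 -0.0107645  -0.05786354]
```

View pics/s20c.png

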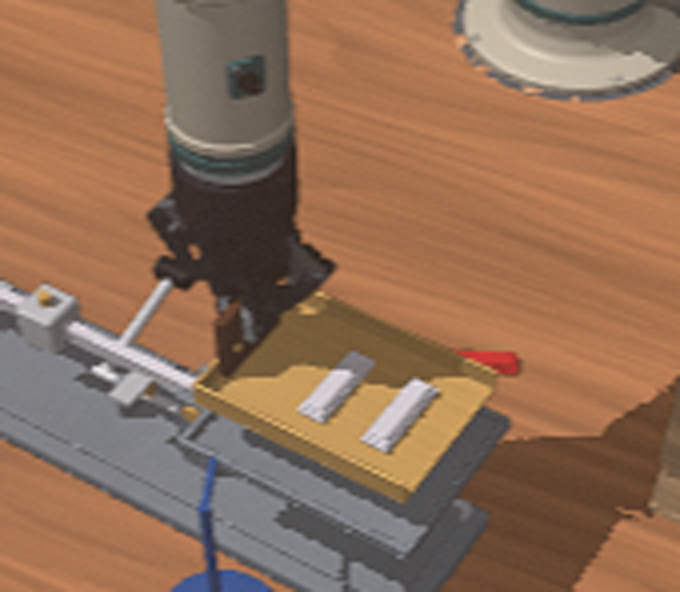

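```bash
cat >> fk.py <<'E'
from scipy.spatial.transform import Slerp
def rows(path,grip,start=None):
    """path: list of (p,R) waypoints, one per row; prints rows"""
    p,R0,_=pose()
    if start is not None: p,R0=start
    out=[]
    for pt,Rt in path:
        d=np.round(R0.T@(pt-p),4); w=np.round(np.degrees(Rn.from_matrix(R0.T@Rt).as_rotvec()),1)
        out.append('{"dp": %s, "turn": %s, "grip": %g}'%(d.tolist(),w.tolist(),grip))
        p=p+R0@d; R0=R0@Rn.from_rotvec(np.radians(w)).as_matrix()
    for i in range(0,len(out),8): print('['+', '.join(out[i:i+8])+']')
    return p,R0
def interp(a,b,n):
    sl=Slerp([0,1],Rn.from_matrix([a[1],b[1]])); return [(a[0]+(b[0]-a[0])*k/n,sl(k/n).as_matrix()) for k in range(1,n+1)]
E
python3 - <<'E'
from fk import *
p,R,s=pose()
hdg=82.
L=B-.008*bex-.02*bey
c=(p,R)
# estimate of grip slip ignored: pinch 4mm lower than nominal in pan_grip -> correct
def pp(th,tau,lip):
    a,b,g=panpose(th,tau,lip,0); return a,b
w0=pp(84.4,-6,[.66,.168,.20]); w1=pp(83,-6,[.45,.20,.20]); w2=pp(81.5,-6,[L[0],L[1],.19])
path=interp(c,w0,2)+interp(w0,w1,6)+interp(w1,w2,4)
rows(path,-1)
q=s['qpos']
for a,b in path: q,cst=ik(a,b,q); print(q.round(2),round(cst,5),a.round(3))
E
```

```text
[{"dp": [0.0001, -0.01, -0.0014], "turn": [0.0, 0.1, 3.0], "grip": -1}, {"dp": [-0.0004, -0.0099, -0.0013], "turn": [0.0, 0.1, 3.0], "grip": -1}, {"dp": [0.0002, 0.0019, -0.0361], "turn": [0.3, 0.0, 0.0], "grip": -1}, {"dp": [0.0001, 0.0017, -0.0361], "turn": [0.2, -0.0, 0.0], "grip": -1}, {"dp": [0.0002, 0.0016, -0.036], "turn": [0.2, -0.0, 0.0], "grip": -1}, {"dp": [0.0002, 0.0015, -0.0361], "turn": [0.3, -0.1, 0.0], "grip": -1}, {"dp": [0.0001, 0.0013, -0.0361], "turn": [0.2, 0.0, 0.0], "grip": -1}, {"dp": [0.0001, 0.0012, -0.0361], "turn": [0.2, -0.0, 0.0], "grip": -1}]
[{"dp": [0.0068, 0.0409, -0.0076], "turn": [0.4, -0.0, 0.0], "grip": -1}, {"dp": [0.0068, 0.0408, -0.0078], "turn": [0.4, -0.1, 0.0], "grip": -1}, {"dp": [0.0068, 0.0408, -0.0081], "turn": [0.4, -0.0, 0.0], "grip": -1}, {"dp": [0.0068, 0.0408, -0.0084], "turn": [0.3, -0.1, 0.0], "grip": -1}]
[-0.12  0.39  1.39  0.05  1.36 -1.6 ] 0.0 [0.645 0.004 0.38 ]
[-0.15  0.39  1.4   0.11  1.36 -1.64] 0.0 [ 0.643 -0.006  0.38 ]
[-0.15  0.34  1.48  0.11  1.33 -1.64] 0.0 [ 0.607 -0.     0.38 ]
[-0.15  0.28  1.56  0.11  1.3  -1.64] 0.0 [0.572 0.005 0.38 ]
[-0.15  0.23  1.64  0.11  1.28 -1.64] 0.0 [0.536 0.01  0.38 ]
[-0.15  0.18  1.71  0.11  1.26 -1.64] 0.0 [0.5   0.016 0.38 ]
[-0.15  0.12  1.77  0.11  1.25 -1.64] 0.0 [0.464 0.021 0.38 ]
[-0.15  0.07  1.84  0.11  1.24 -1.63] 0.0 [0.429 0.027 0.38 ]
[-0.05  0.07  1.84  0.11  1.22 -1.53] 0.0 [0.426 0.069 0.377]
[ 0.05  0.08  1.84  0.11  1.21 -1.42] 0.0 [0.424 0.111 0.375]
[ 0.15  0.09  1.83  0.11  1.19 -1.32] 0.0 [0.421 0.153 0.372]
[ 0.24  0.11  1.81  0.1   1.18 -1.22] 0.0 [0.419 0.195 0.37 ]
```

Request:
{"method": "arm_command", "body": {
  "targets": [
    {"dp": [0, -0.01, -0.001], "turn": [0, 0.1, 3], "grip": -1},
    {"dp": [0, -0.01, -0.001], "turn": [0, 0.1, 3], "grip": -1},
    {"dp": [0, 0.001, -0.018], "turn": [0.1, 0, 0], "grip": -1},
    {"dp": [0, 0.002, -0.036], "turn": [0.3, 0, 0], "grip": -1},
    {"dp": [0, 0.0015, -0.036], "turn": [0.2, 0, 0], "grip": -1},
    {"dp": [0, 0.0015, -0.036], "turn": [0.3, 0, 0], "grip": -1},
    {"dp": [0, 0.0015, -0.036], "turn": [0.2, 0, 0], "grip": -1},
    {"dp": [0, 0.0015, -0.036], "turn": [0.2, 0, 0], "grip": -1}
  ]
}}

```text
clock: 31.75
position: [0.4456, 0.0241, 0.3788]
ee_rot: [0.705, 0.079, 0.705, -0.006]
contact_force: [-0.5, 0.5, -4.0]
width: 0.0086
```

Request:
{"method": "arm_command", "body": {
  "targets": [
    {"dp": [0, 0.001, -0.018], "turn": [0.1, 0, 0], "grip": -1},
    {"dp": [0, 0, 0], "turn": [0, 0, 0], "grip": -1}
  ]
}}

```text
clock: 31.95
position: [0.4263, 0.0277, 0.3791]
ee_rot: [0.704, 0.08, 0.705, -0.006]
contact_force: [-1.1, -0.4, -4.9]
width: 0.0087
```

```bash
python3 - <<'E'
from fk import *
im=snap('scene','s21'); cv2.imwrite('pics/s21c.png',cv2.resize(im[110:290,170:440,::-1],None,fx=2.9,fy=2.9,interpolation=cv2.INTER_CUBIC))
im=snap('top','t21'); cv2.imwrite('pics/t21c.png',cv2.resize(im[130:270,90:290,::-1],None,fx=4,fy=4,interpolation=cv2.INTER_CUBIC))
p,R,s=pose(); print(p,s['width'],s['contact_force'])
L=B-.008*bex-.02*bey
a,b,g=panpose(81.5,-6,[L[0],L[1],.19],0)
rows(interp((p,R),(a,b),6),-1)
E
```

```text
[0.42972797 0.02701955 0.37989418] 0.008648185983654287 [ 0.56515436 -0.3053025  -4.59850578]
[{"dp": [0.0046, 0.0272, -0.0052], "turn": [0.3, -0.0, 0.0], "grip": -1}, {"dp": [0.0045, 0.0271, -0.0053], "turn": [0.2, -0.1, 0.0], "grip": -1}, {"dp": [0.0046, 0.0271, -0.0055], "turn": [0.3, -0.0, 0.0], "grip": -1}, {"dp": [0.0045, 0.0271, -0.0055], "turn": [0.2, -0.1, 0.0], "grip": -1}, {"dp": [0.0045, 0.0271, -0.0057], "turn": [0.3, -0.0, 0.0], "grip": -1}, {"dp": [0.0046, 0.0271, -0.0058], "turn": [0.2, -0.1, 0.0], "grip": -1}]
```

View pics/s21c.png

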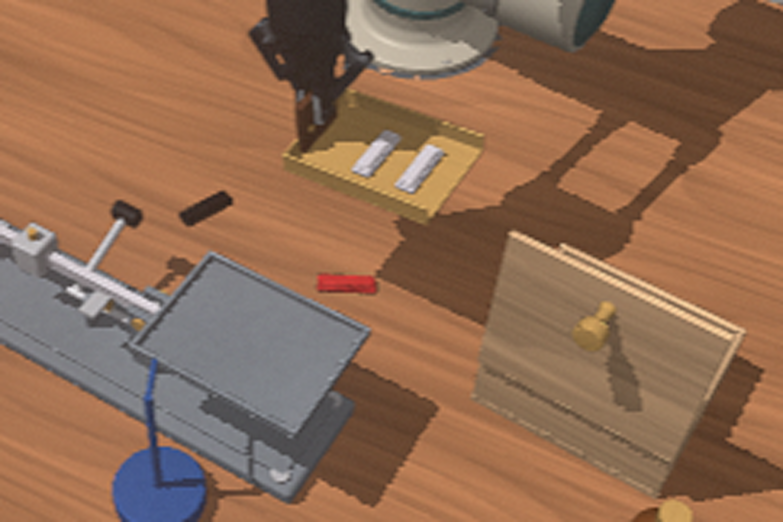

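View pics/t21c.png

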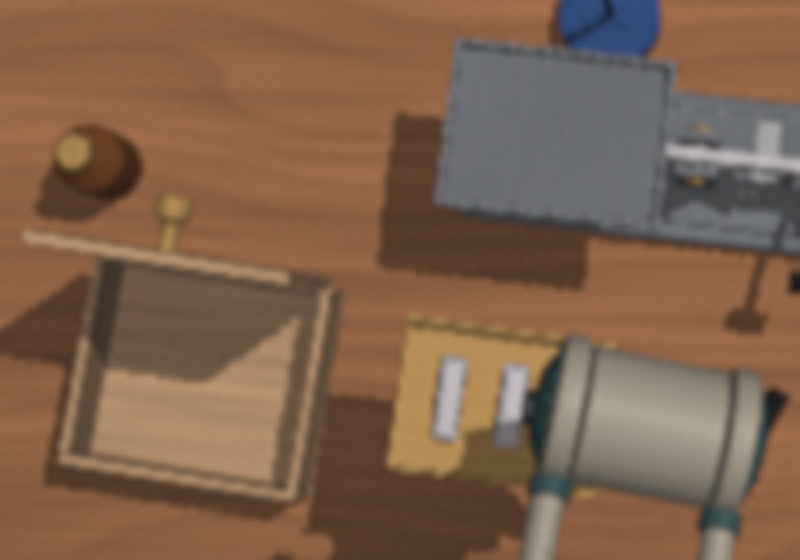

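Request:
{"method": "arm_command", "body": {
  "targets": [
    {"dp": [0.0022, 0.0136, -0.0026], "turn": [0.2, 0, 0], "grip": -1},
    {"dp": [0.0045, 0.0271, -0.0053], "turn": [0.2, 0, 0], "grip": -1},
    {"dp": [0.0046, 0.0271, -0.0055], "turn": [0.3, 0, 0], "grip": -1},
    {"dp": [0.0045, 0.0271, -0.0055], "turn": [0.2, 0, 0], "grip": -1},
    {"dp": [0.0045, 0.0271, -0.0057], "turn": [0.3, 0, 0], "grip": -1},
    {"dp": [0.0046, 0.0271, -0.0058], "turn": [0.2, 0, 0], "grip": -1},
    {"dp": [0.0022, 0.0136, -0.0029], "turn": [0, 0, 0], "grip": -1},
    {"dp": [0, 0, 0], "turn": [0, 0, 0], "grip": -1}
  ]
}}

```text
clock: 32.85
position: [0.4197, 0.1963, 0.3696]
ee_rot: [0.705, 0.088, 0.704, -0.014]
contact_force: [-0.0, 0.4, -5.6]
width: 0.0084
```

```bash
python3 - <<'E'
from fk import *
im=snap('scene','s22'); cv2.imwrite('pics/s22c.png',cv2.resize(im[70:290,230:440,::-1],None,fx=2.7,fy=2.7,interpolation=cv2.INTER_CUBIC))
im=snap('top','t22'); cv2.imwrite('pics/t22c.png',cv2.resize(im[130:270,90:290,::-1],None,fx=4,fy=4,interpolation=cv2.INTER_CUBIC))
p,R,s=pose(); print(p,s['width'],s['contact_force'])
L=B-.008*bex-.02*bey
c=(p,R);path=[]
for i,t in enumerate([-3,0,4,8,12,16,20,24,28,32,36,40,44,48,52,56]):
    z=max(.10,.19-.012*(i+1))
    a,b,g=panpose(81.5,t,[L[0],L[1],z],0); path.append((a,b))
rows(path,-1)
q=s['qpos']
for a,b in path: q,cst=ik(a,b,q)
print(q.round(2),cst)
E
```

```text
[0.41950718 0.19468859 0.36971405] 0.008645372103286924 [-0.11973769 -0.66450686 -5.21037062]
[{"dp": [0.0041, 0.0091, -0.0006], "turn": [0.2, -0.4, -2.9], "grip": -1}, {"dp": [0.0041, 0.0099, -0.0], "turn": [-0.0, 0.0, -3.0], "grip": -1}, {"dp": [0.0017, 0.0141, -0.0], "turn": [-0.0, 0.0, -4.0], "grip": -1}, {"dp": [0.0016, 0.0149, -0.0001], "turn": [-0.0, 0.0, -4.0], "grip": -1}, {"dp": [0.0016, 0.0158, 0.0], "turn": [-0.0, 0.0, -4.0], "grip": -1}, {"dp": [0.0014, 0.0166, 0.0], "turn": [-0.0, 0.0, -4.0], "grip": -1}, {"dp": [0.0012, 0.0175, 0.0], "turn": [-0.0, 0.0, -4.0], "grip": -1}, {"dp": [-0.0047, 0.0161, -0.0], "turn": [-0.0, 0.0, -4.0], "grip": -1}]
[{"dp": [-0.0103, 0.0141, -0.0], "turn": [-0.0, 0.0, -4.0], "grip": -1}, {"dp": [-0.0104, 0.0142, -0.0], "turn": [-0.0, 0.0, -4.0], "grip": -1}, {"dp": [-0.0103, 0.0141, -0.0], "turn": [-0.0, 0.0, -4.0], "grip": -1}, {"dp": [-0.0103, 0.0141, -0.0], "turn": [-0.0, 0.0, -4.0], "grip": -1}, {"dp": [-0.0104, 0.0141, -0.0], "turn": [-0.0, 0.0, -4.0], "grip": -1}, {"dp": [-0.0103, 0.0142, -0.0001], "turn": [-0.0, 0.0, -4.0], "grip": -1}, {"dp": [-0.0103, 0.0141, 0.0], "turn": [-0.0, -0.0, -4.0], "grip": -1}, {"dp": [-0.0104, 0.0141, 0.0], "turn": [-0.0, -0.0, -4.0], "grip": -1}]
[ 0.81  0.66  1.24 -0.57  2.06 -0.67] 1.6874269647591912e-20
```

View pics/s22c.png

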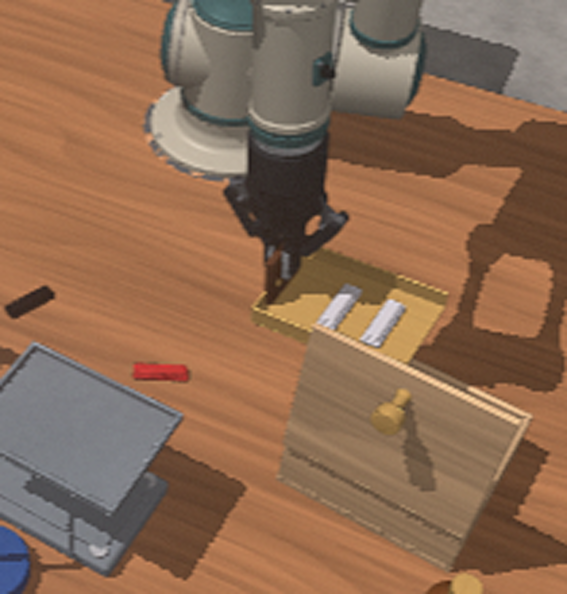

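View pics/t22c.png

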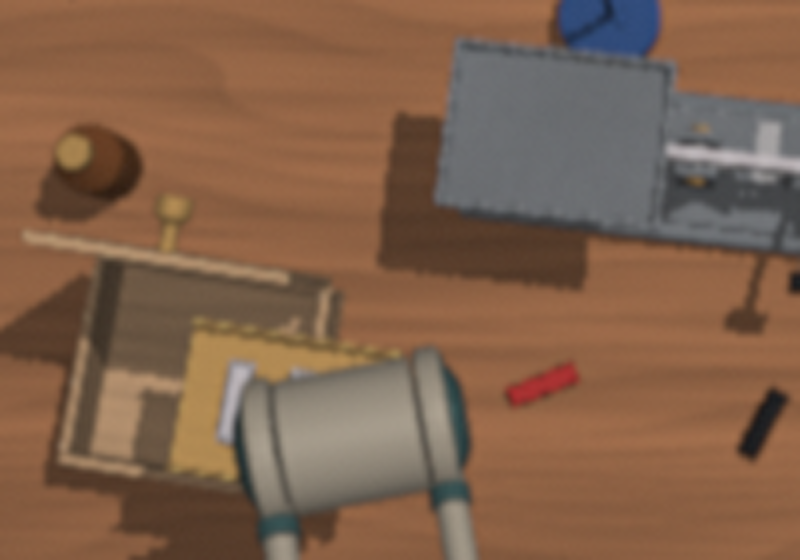

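```bash
python3 - <<'E'
from fk import *
for u,v in((195,320),(170,472)):
    X=px2w('top',u/4+90-.4,v/4+130-.4,.20); d=X-B; print(X.round(3),(d@bex).round(3),(d@bey).round(3))
p,R,s=pose(); g=p+.155*R[:,0]; print(g, 'lip est',g+.155*R[:,1]+.042*R[:,0])
E
```

```text
[0.496 0.358 0.2  ] 0.044 -0.021
[0.38  0.373 0.2  ] -0.073 -0.024
[0.42088439 0.21061296 0.21554039] lip est [0.44361347 0.36747505 0.18972036]
```

Request:
{"method": "arm_command", "body": {
  "targets": [
    {"dp": [0.0041, 0.009, 0.002], "turn": [0, 0, -3], "grip": -1},
    {"dp": [0.0041, 0.01, 0.002], "turn": [0, 0, -3], "grip": -1},
    {"dp": [0.0017, 0.014, 0.002], "turn": [0, 0, -4], "grip": -1},
    {"dp": [0.0016, 0.015, 0.002], "turn": [0, 0, -4], "grip": -1},
    {"dp": [0.0016, 0.0158, 0], "turn": [0, 0, -4], "grip": -1},
    {"dp": [0.0014, 0.0166, 0], "turn": [0, 0, -4], "grip": -1},
    {"dp": [0.0012, 0.0175, 0], "turn": [0, 0, -4], "grip": -1},
    {"dp": [-0.0047, 0.0161, 0], "turn": [0, 0, -4], "grip": -1}
  ]
}}

```text
clock: 33.75
position: [0.4439, 0.3054, 0.3426]
ee_rot: [0.677, -0.097, 0.703, -0.198]
contact_force: [0.1, 0.5, -4.3]
width: 0.0088
```

```bash
python3 - <<'E'
from fk import *
im=snap('scene','s23'); cv2.imwrite('pics/s23c.png',cv2.resize(im[70:290,230:440,::-1],None,fx=2.7,fy=2.7,interpolation=cv2.INTER_CUBIC))
im=snap('top','t23'); cv2.imwrite('pics/t23c.png',cv2.resize(im[170:270,90:230,::-1],None,fx=5,fy=5,interpolation=cv2.INTER_CUBIC))
p,R,s=pose(); g=p+.155*R[:,0]; l=g+.155*R[:,1]+.042*R[:,0]; print('lip est',l,((l-B)@bex).round(3),((l-B)@bey).round(3),s['width'])
E
```

```text
lip est [0.45165864 0.36828863 0.09911658] -0.001 -0.018 0.008444387888769382
```

View pics/s23c.png

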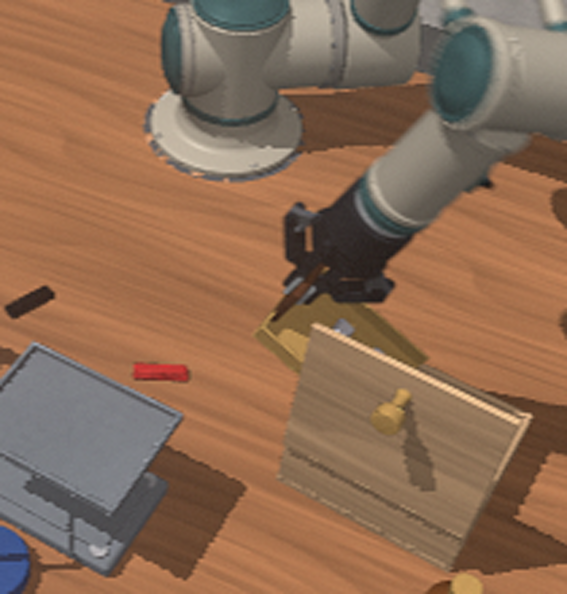

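View pics/t23c.png

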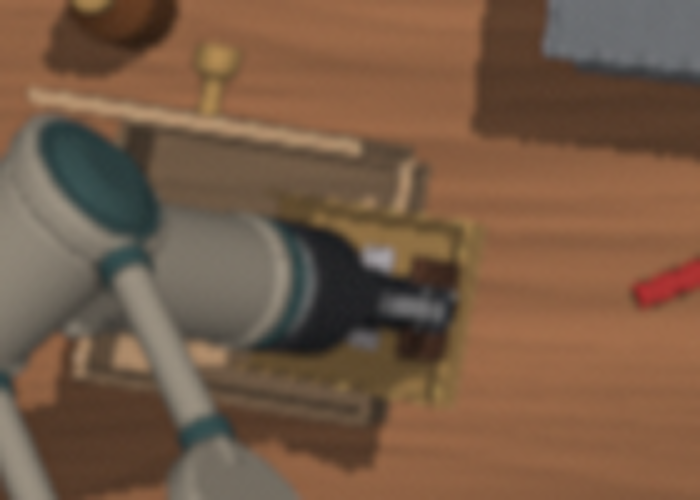

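Request:
{"method": "arm_command", "body": {
  "targets": [
    {"dp": [-0.0103, 0.0141, 0], "turn": [0, 0, -4], "grip": -1},
    {"dp": [-0.0103, 0.0141, 0], "turn": [0, 0, -4], "grip": -1},
    {"dp": [-0.0103, 0.0141, 0], "turn": [0, 0, -4], "grip": -1},
    {"dp": [-0.0103, 0.0141, 0], "turn": [0, 0, -4], "grip": -1},
    {"dp": [-0.0103, 0.0141, 0], "turn": [0, 0, -4], "grip": -1},
    {"dp": [-0.0103, 0.0141, 0], "turn": [0, 0, -4], "grip": -1},
    {"dp": [-0.0103, 0.0141, 0], "turn": [0, 0, -4], "grip": -1},
    {"dp": [-0.0103, 0.0141, 0], "turn": [0, 0, -4], "grip": -1}
  ]
}}

```text
clock: 34.65
position: [0.4643, 0.4412, 0.3397]
ee_rot: [0.597, -0.285, 0.649, -0.375]
contact_force: [-0.1, -0.4, -1.8]
width: 0.0085
```

Request:
{"method": "arm_command", "body": {
  "targets": [
    {"dp": [0, 0, 0], "turn": [0, 0, 0], "grip": -1},
    {"dp": [0, 0, 0], "turn": [0, 0, 0], "grip": -1},
    {"dp": [0, 0, 0], "turn": [0, 0, 0], "grip": -1},
    {"dp": [0, 0, 0], "turn": [0, 0, 0], "grip": -1},
    {"dp": [0, 0, 0], "turn": [0, 0, 0], "grip": -1}
  ]
}}

```text
clock: 35.15
position: [0.4631, 0.4408, 0.34]
ee_rot: [0.597, -0.286, 0.649, -0.376]
contact_force: [-0.2, -1.2, -2.1]
width: 0.0083
```

```bash
python3 - <<'E'
from fk import *
im=snap('scene','s24'); cv2.imwrite('pics/s24c.png',cv2.resize(im[70:290,230:440,::-1],None,fx=2.7,fy=2.7,interpolation=cv2.INTER_CUBIC))
im=snap('top','t24'); cv2.imwrite('pics/t24c.png',cv2.resize(im[170:270,90:230,::-1],None,fx=5,fy=5,interpolation=cv2.INTER_CUBIC))
p,R,s=pose(); g=p+.155*R[:,0]; l=g+.155*R[:,1]+.042*R[:,0]; print('lip est',l,((l-B)@bex).round(3),((l-B)@bey).round(3),s['width'],s['contact_force'],s['qpos'].round(2))
E
```

```text
lip est [0.45063194 0.36567344 0.10094601] -0.002 -0.021 0.008759015710161246 [-0.83310012  0.26125084 -1.7999541 ] [ 0.8   0.66  1.23 -0.58  2.06 -0.68]
```

View pics/s24c.png

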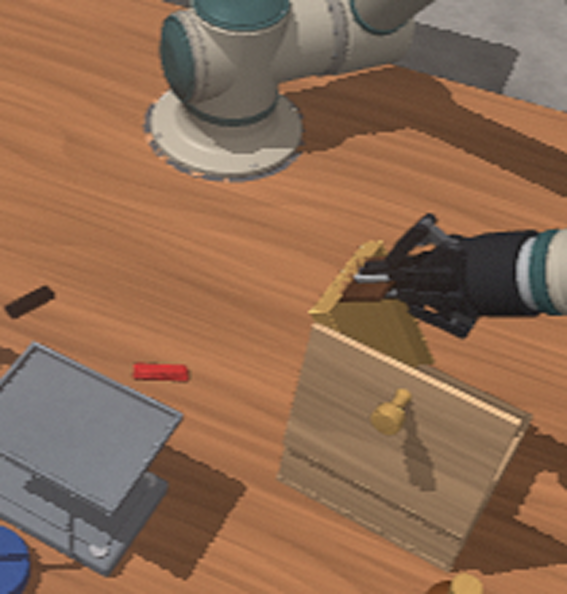

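View pics/t24c.png

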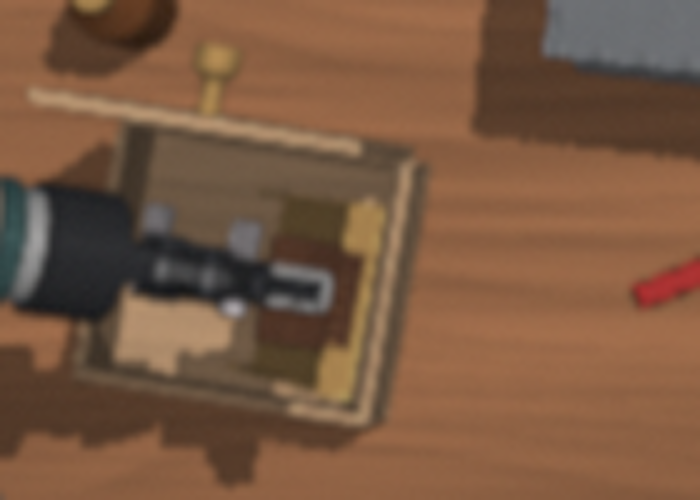

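```bash
python3 - <<'E'
from fk import *
p,R,s=pose()
l=p+.155*R[:,0]+.155*R[:,1]+.042*R[:,0]
path=[]
for i,t in enumerate([49,42,35,28,21,14,7,0]):
    a,b,g=panpose(81.5,t,[l[0],l[1],.10+.0125*(i+1)],0); path.append((a,b))
w=path[-1]
w1=panpose(83,0,[.455,.20,.20],0)[:2]
sd=(np.array([.648,.0131,.335]),down(84.4))
w2=(sd[0]+[0,0,.055],sd[1])
path+=interp(w,w1,5)+interp(w1,w2,6)
rows(path,-1)
q=s['qpos']
for a,b in path: q,cst=ik(a,b,q); assert cst<1e-6
E
```

```text
[{"dp": [0.0138, -0.0323, -0.0012], "turn": [0.3, -0.1, 7.0], "grip": -1}, {"dp": [0.0121, -0.0323, 0.0], "turn": [0.0, 0.0, 7.0], "grip": -1}, {"dp": [0.0111, -0.0312, -0.0], "turn": [0.0, 0.0, 7.0], "grip": -1}, {"dp": [0.01, -0.03, -0.0], "turn": [0.0, 0.0, 7.0], "grip": -1}, {"dp": [0.0093, -0.0288, -0.0], "turn": [0.0, 0.0, 7.0], "grip": -1}, {"dp": [0.0087, -0.0273, -0.0], "turn": [0.0, 0.0, 7.0], "grip": -1}, {"dp": [0.0082, -0.0259, -0.0], "turn": [0.0, 0.0, 7.0], "grip": -1}, {"dp": [0.008, -0.0244, -0.0], "turn": [0.0, 0.0, 7.0], "grip": -1}]
[{"dp": [-0.0001, -0.0326, 0.0065], "turn": [-0.3, 0.0, -0.0], "grip": -1}, {"dp": [0.0, -0.0327, 0.0064], "turn": [-0.3, 0.0, -0.0], "grip": -1}, {"dp": [-0.0, -0.0327, 0.0062], "turn": [-0.3, 0.0, -0.0], "grip": -1}, {"dp": [-0.0, -0.0327, 0.0061], "turn": [-0.3, 0.0, -0.0], "grip": -1}, {"dp": [-0.0, -0.0328, 0.0059], "turn": [-0.3, 0.0, -0.0], "grip": -1}, {"dp": [0.0011, -0.0012, 0.0357], "turn": [-0.2, 0.0, -0.0], "grip": -1}, {"dp": [0.0012, -0.0013, 0.0357], "turn": [-0.3, 0.0, -0.0], "grip": -1}, {"dp": [0.0012, -0.0014, 0.0357], "turn": [-0.2, 0.0, -0.0], "grip": -1}]
[{"dp": [0.0011, -0.0016, 0.0357], "turn": [-0.2, 0.0, -0.0], "grip": -1}, {"dp": [0.0012, -0.0018, 0.0357], "turn": [-0.3, 0.0, -0.0], "grip": -1}, {"dp": [0.0012, -0.0019, 0.0357], "turn": [-0.2, 0.0, -0.0], "grip": -1}]
```

Request:
{"method": "arm_command", "body": {
  "targets": [
    {"dp": [0.0138, -0.0323, 0], "turn": [0, 0, 7], "grip": -1},
    {"dp": [0.0121, -0.0323, 0], "turn": [0, 0, 7], "grip": -1},
    {"dp": [0.0111, -0.0312, 0], "turn": [0, 0, 7], "grip": -1},
    {"dp": [0.01, -0.03, 0], "turn": [0, 0, 7], "grip": -1},
    {"dp": [0.0093, -0.0288, 0], "turn": [0, 0, 7], "grip": -1},
    {"dp": [0.0087, -0.0273, 0], "turn": [0, 0, 7], "grip": -1},
    {"dp": [0.0082, -0.0259, 0], "turn": [0, 0, 7], "grip": -1},
    {"dp": [0.008, -0.0244, 0], "turn": [0, 0, 7], "grip": -1}
  ]
}}

```text
clock: 36.05
position: [0.4285, 0.2112, 0.3975]
ee_rot: [0.704, 0.053, 0.706, -0.05]
contact_force: [-0.1, -1.0, -2.7]
width: 0.0087
```

Request:
{"method": "arm_command", "body": {
  "targets": [
    {"dp": [0, -0.0327, 0.0065], "turn": [-0.3, 0, 0], "grip": -1},
    {"dp": [0, -0.0327, 0.0064], "turn": [-0.3, 0, 0], "grip": -1},
    {"dp": [0, -0.0327, 0.0062], "turn": [-0.3, 0, 0], "grip": -1},
    {"dp": [0, -0.0327, 0.006], "turn": [-0.3, 0, 0], "grip": -1},
    {"dp": [0, -0.0327, 0.006], "turn": [-0.3, 0, 0], "grip": -1},
    {"dp": [0, 0, 0], "turn": [0, 0, 0], "grip": -1}
  ]
}}

```text
clock: 36.65
position: [0.4378, 0.0432, 0.3966]
ee_rot: [0.704, 0.042, 0.708, -0.045]
contact_force: [-0.5, 0.3, -2.5]
width: 0.0088
```

```bash
python3 - <<'E'
from fk import *
im=snap('top','t25'); cv2.imwrite('pics/t25c.png',cv2.resize(im[150:270,90:290,::-1],None,fx=4,fy=4,interpolation=cv2.INTER_CUBIC))
im=snap('scene','s25'); cv2.imwrite('pics/s25c.png',cv2.resize(im[70:290,170:440,::-1],None,fx=2.7,fy=2.7,interpolation=cv2.INTER_CUBIC))
p,R,s=pose(); print(p.round(4),s['width'],s['contact_force'].round(1))
sd=(np.array([.648,.0131,.335]),down(84.4))
w2=(sd[0]+[0,0,.055],sd[1])
rows(interp((p,R),w2,6),-1)
E
```

```text
[0.4378 0.0458 0.3965] 0.00886462728498547 [-0.6 -0.2 -2.6]
[{"dp": [0.0009, -0.0012, 0.0354], "turn": [-0.2, -0.1, 0.0], "grip": -1}, {"dp": [0.0009, -0.0013, 0.0355], "turn": [-0.3, -0.0, 0.0], "grip": -1}, {"dp": [0.0009, -0.0014, 0.0354], "turn": [-0.2, -0.1, 0.0], "grip": -1}, {"dp": [0.001, -0.0016, 0.0355], "turn": [-0.2, -0.0, 0.0], "grip": -1}, {"dp": [0.0009, -0.0017, 0.0354], "turn": [-0.2, -0.1, 0.0], "grip": -1}, {"dp": [0.0011, -0.0019, 0.0354], "turn": [-0.3, -0.1, 0.0], "grip": -1}]
```

View pics/t25c.png

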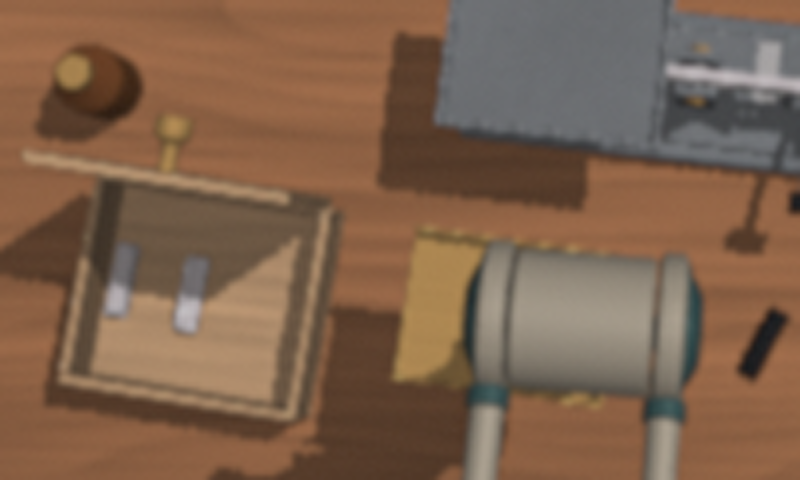

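View pics/s25c.png

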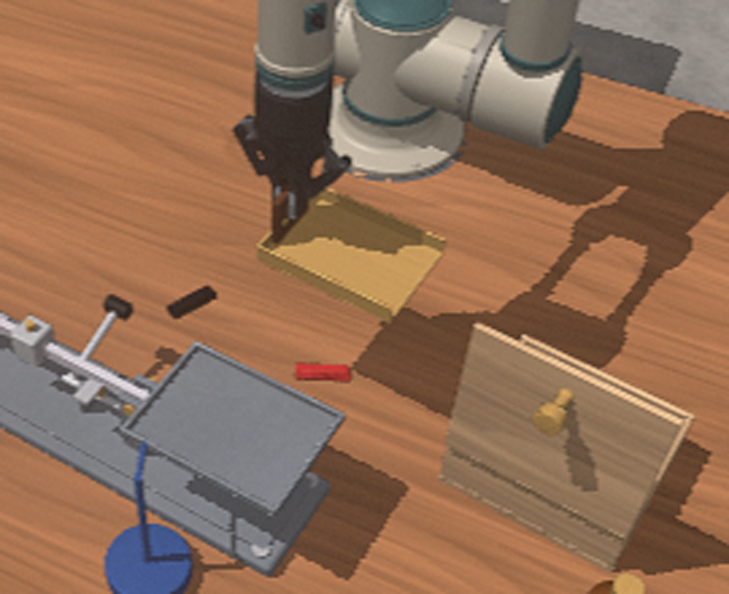

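Both ingots lie on the box floor and the pan is empty. Returning the pan to above its seat.

Request:
{"method": "arm_command", "body": {
  "targets": [
    {"dp": [0.0009, -0.0012, 0.0354], "turn": [-0.2, -0.1, 0], "grip": -1},
    {"dp": [0.0009, -0.0013, 0.0354], "turn": [-0.3, 0, 0], "grip": -1},
    {"dp": [0.0009, -0.0014, 0.0354], "turn": [-0.2, -0.1, 0], "grip": -1},
    {"dp": [0.001, -0.0016, 0.0354], "turn": [-0.2, 0, 0], "grip": -1},
    {"dp": [0.001, -0.0017, 0.0354], "turn": [-0.2, -0.1, 0], "grip": -1},
    {"dp": [0.001, -0.0019, 0.0354], "turn": [-0.3, 0, 0], "grip": -1},
    {"dp": [0, 0, 0], "turn": [0, 0, 0], "grip": -1},
    {"dp": [0, 0, 0], "turn": [0, 0, 0], "grip": -1}
  ]
}}

```text
clock: 37.55
position: [0.6486, 0.0154, 0.389]
ee_rot: [0.705, 0.033, 0.708, -0.033]
contact_force: [-1.2, 0.2, -2.1]
width: 0.0087
```

```bash
python3 - <<'E'
from fk import *
im=snap('top','t26'); cv2.imwrite('pics/t26c.png',cv2.resize(im[130:210,190:350,::-1],None,fx=5,fy=5,interpolation=cv2.INTER_CUBIC))
im=snap('scene','s26'); cv2.imwrite('pics/s26c.png',cv2.resize(im[110:270,170:340,::-1],None,fx=4,fy=3.7,interpolation=cv2.INTER_CUBIC))
go([.648,.0131,.180],R=down(84.4))
# pan yellow rect
for n in ('top',):
    hsv=cv2.cvtColor(im,cv2.COLOR_RGB2HSV)
E
```

```text
tcp [0.6475 0.0153 0.3898] jaw 84.6 tilt 0.1 w 0.0089 F [-0.5 -0.3 -2.2] t 37.6
turn [ 0.2 -0.1  0. ] rows 1.0  dp mm [54.8 -2.1  0.7] rows 2.0
```

View pics/s26c.png

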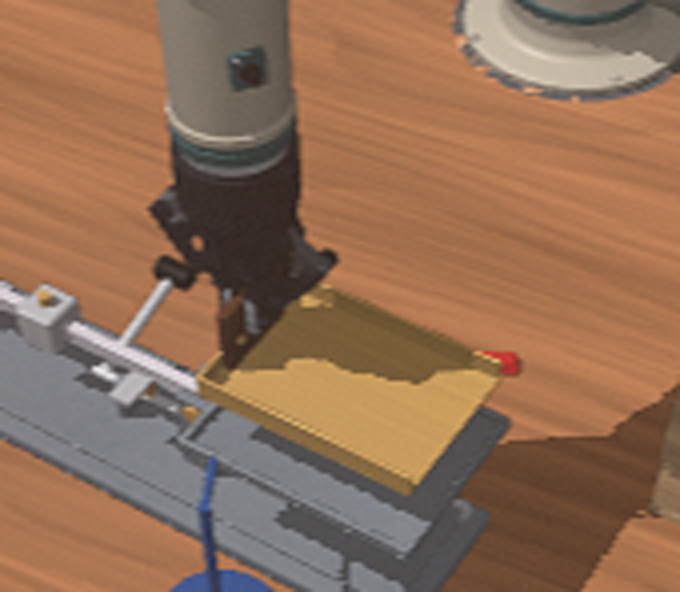

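View pics/t26c.png

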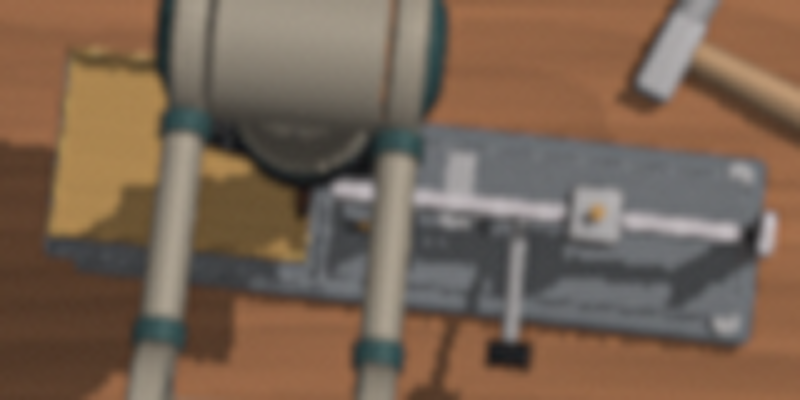

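Request:
{"method": "arm_command", "body": {
  "targets": [
    {"dp": [0.015, -0.002, 0.0005], "turn": [0.2, 0, 0], "grip": -1},
    {"dp": [0.015, 0, 0], "turn": [0, 0, 0], "grip": -1},
    {"dp": [0.01, 0, 0], "turn": [0, 0, 0], "grip": -1},
    {"dp": [0, 0, 0], "turn": [0, 0, 0], "grip": -1},
    {"dp": [0, 0, 0], "turn": [0, 0, 0], "grip": -1}
  ]
}}

```text
clock: 38.15
position: [0.6484, 0.0123, 0.3507]
ee_rot: [0.706, 0.035, 0.706, -0.035]
contact_force: [-0.0, -0.1, -1.5]
width: 0.0087
```

```bash
python3 - <<'E'
from fk import *
im=snap('scene','s27'); cv2.imwrite('pics/s27c.png',cv2.resize(im[170:260,205:310,::-1],None,fx=7,fy=6.5,interpolation=cv2.INTER_CUBIC))
go([.648,.0131,.180],R=down(84.4))
E
```

```text
tcp [0.6487 0.0123 0.3511] jaw 84.4 tilt 0.1 w 0.0087 F [-0.2  0.7 -2.5] t 38.2
turn [-0.   0.1  0. ] rows 1.0  dp mm [16.1  0.8 -0.8] rows 1.0
```

View pics/s27c.png

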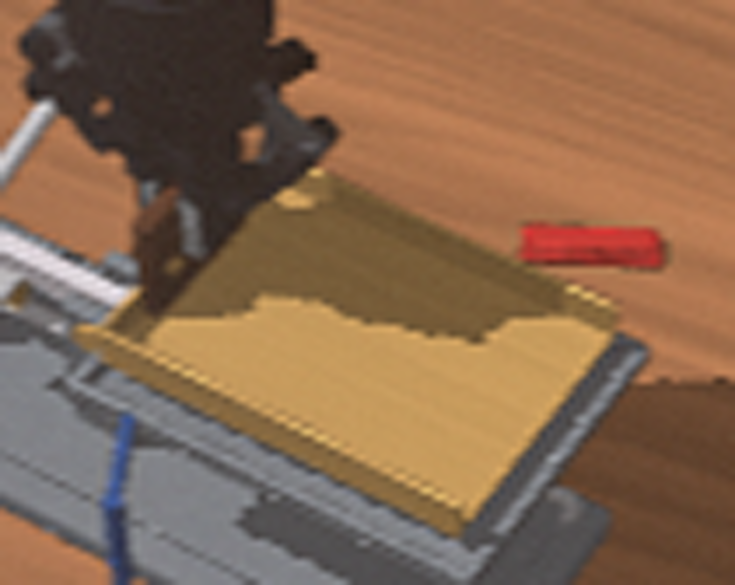

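Request:
{"method": "arm_command", "body": {
  "targets": [
    {"dp": [0.006, 0.0005, -0.0005], "turn": [0, 0, 0], "grip": -1},
    {"dp": [0.005, 0, 0], "turn": [0, 0, 0], "grip": -1},
    {"dp": [0, 0, 0], "turn": [0, 0, 0], "grip": -1}
  ]
}}

```text
clock: 38.5
position: [0.648, 0.0126, 0.3382]
ee_rot: [0.706, 0.035, 0.707, -0.035]
contact_force: [-0.0, -0.4, -2.1]
width: 0.0085
```

Request:
{"method": "arm_command", "body": {
  "targets": [
    {"dp": [0.003, 0, 0], "turn": [0, 0, 0], "grip": -1},
    {"dp": [0.002, 0, 0], "turn": [0, 0, 0], "grip": -1},
    {"dp": [0, 0, 0], "turn": [0, 0, 0], "grip": -1}
  ]
}}

```text
clock: 38.8
position: [0.6483, 0.0126, 0.3355]
ee_rot: [0.707, 0.035, 0.706, -0.035]
contact_force: [-2.4, -0.7, 4.1]
width: 0.0084
```

```bash
python3 - <<'E'
from fk import *
im=snap('scene','s28'); cv2.imwrite('pics/s28c.png',cv2.resize(im[170:260,205:310,::-1],None,fx=7,fy=6.5,interpolation=cv2.INTER_CUBIC))
go([.648,.0131,.180],R=down(84.4))
E
```

```text
tcp [0.6483 0.0125 0.3355] jaw 84.3 tilt 0.1 w 0.0088 F [-2.8 -0.1  4.2] t 38.9
turn [-0.1  0.1  0. ] rows 1.0  dp mm [ 0.5  0.5 -0.3] rows 1.0
```

View pics/s28c.png

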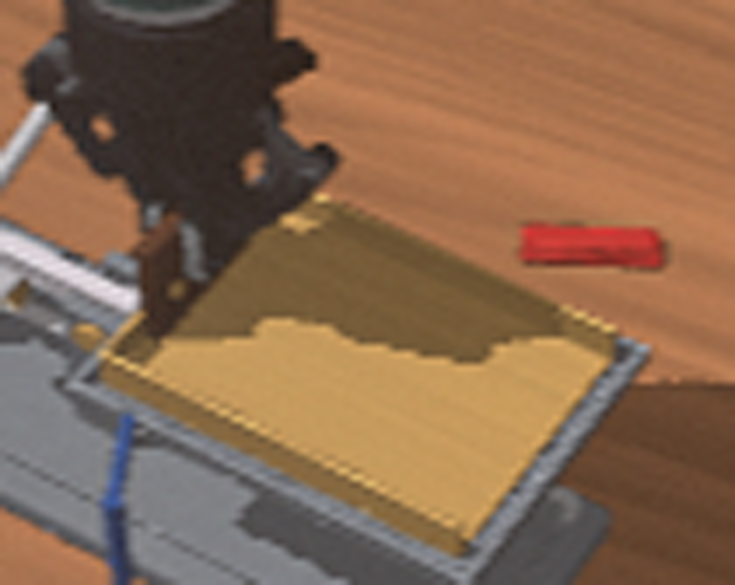

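Request:
{"method": "arm_command", "body": {
  "targets": [
    {"dp": [0, 0, 0], "turn": [0, 0, 0], "grip": 0.1},
    {"dp": [0, 0, 0], "turn": [0, 0, 0], "grip": 0.1},
    {"dp": [0, 0, 0], "turn": [0, 0, 0], "grip": 0.1},
    {"dp": [0, 0, 0], "turn": [0, 0, 0], "grip": 0.1},
    {"dp": [-0.03, 0, 0], "turn": [0, 0, 0], "grip": 0.1},
    {"dp": [-0.05, 0, 0], "turn": [0, 0, 0], "grip": 0.1},
    {"dp": [-0.04, 0, 0], "turn": [0, 0, 0], "grip": 0.1},
    {"dp": [0, 0, 0], "turn": [0, 0, 0], "grip": -1}
  ],
  "grip_force": 40
}}

```text
clock: 39.65
position: [0.6493, 0.0126, 0.4613]
ee_rot: [0.711, 0.035, 0.702, -0.035]
contact_force: [-0.1, -0.2, 0.2]
width: 0.0336
```

```bash
python3 - <<'E'
from fk import *
im=snap('scene','s29'); cv2.imwrite('pics/s29c.png',cv2.resize(im[120:270,130:340,::-1],None,fx=3.7,fy=3.7,interpolation=cv2.INTER_CUBIC))
p,R,s=pose(); print(p,s['qpos'].round(2))
hinge=B+.09*bex+[0,0,.075]
for q in (1.6,1.2,.8,.4,0): print(q,(hinge+.18*(-np.cos(q)*bex+[0,0,np.sin(q)])).round(3))
E
```

```text
[0.64878616 0.01261757 0.45787781] [-0.09  0.37  1.24 -0.    1.53 -1.56]
1.6 [0.55  0.372 0.255]
1.2 [0.48  0.382 0.243]
0.8 [0.42  0.391 0.204]
0.4 [0.381 0.397 0.145]
0 [0.366 0.399 0.075]
```

View pics/s29c.png

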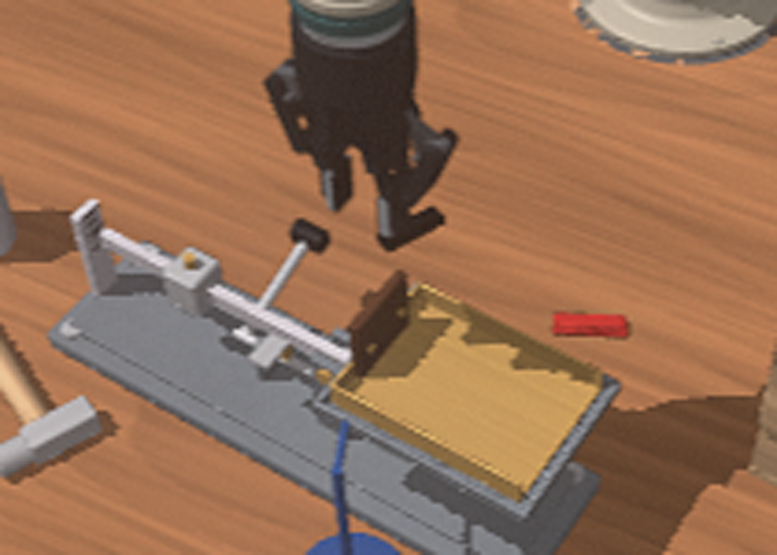

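```bash
cat >> fk.py <<'E'
hinge=B+.09*bex+np.array([0,0,.075])
def lidtip(q,lead=0.,r=.16):
    u=-np.cos(q)*bex+np.array([0,0,np.sin(q)]); n=np.sin(q)*bex+np.array([0,0,np.cos(q)])
    return hinge-.07*bey+r*u+.008*n+.011*np.sin(q)*bex-lead*n
E
python3 - <<'E'
from fk import *
T=down(81.5); up=np.array([0,0,.173])
p,R,s=pose()
st=lidtip(1.6)+.04*bex; print(st)
a=(st+up,T); hi_=(st+up+[0,0,.05],T)
path=interp((p,R),hi_,7)+interp(hi_,a,1); e=rows(path,-1)
q=s['qpos']
for x,y in path: q,c=ik(x,y,q)
print(q.round(2),c)
E
```

```text
[0.59711352 0.29402775 0.23469818]
[{"dp": [-0.0001, 0.0393, -0.0113], "turn": [0.4, 0.1, -0.0], "grip": -1}, {"dp": [-0.0, 0.0392, -0.0116], "turn": [0.4, 0.0, -0.0], "grip": -1}, {"dp": [-0.0, 0.0391, -0.0118], "turn": [0.4, 0.1, -0.0], "grip": -1}, {"dp": [-0.0001, 0.039, -0.0122], "turn": [0.4, 0.0, -0.0], "grip": -1}, {"dp": [0.0, 0.039, -0.0124], "turn": [0.4, 0.1, -0.0], "grip": -1}, {"dp": [0.0, 0.0388, -0.0126], "turn": [0.4, 0.1, -0.0], "grip": -1}, {"dp": [0.0, 0.0388, -0.013], "turn": [0.4, 0.0, -0.0], "grip": -1}, {"dp": [0.05, -0.0, -0.0], "turn": [0.0, 0.0, -0.0], "grip": -1}]
[ 0.35  0.41  1.29 -0.    1.44 -1.07] 9.25009206107096e-29
```

Request:
{"method": "arm_command", "body": {
  "targets": [
    {"dp": [0, 0.0393, -0.0113], "turn": [0.4, 0, 0], "grip": -1},
    {"dp": [0, 0.0392, -0.0116], "turn": [0.4, 0.1, 0], "grip": -1},
    {"dp": [0, 0.0391, -0.0118], "turn": [0.4, 0, 0], "grip": -1},
    {"dp": [0, 0.039, -0.0122], "turn": [0.4, 0.1, 0], "grip": -1},
    {"dp": [0, 0.039, -0.0124], "turn": [0.4, 0, 0], "grip": -1},
    {"dp": [0, 0.0388, -0.0126], "turn": [0.4, 0.1, 0], "grip": -1},
    {"dp": [0, 0.0388, -0.013], "turn": [0.4, 0, 0], "grip": -1},
    {"dp": [0, 0, 0], "turn": [0, 0, 0], "grip": -1}
  ]
}}

```text
clock: 40.5
position: [0.5951, 0.2988, 0.4519]
ee_rot: [0.702, 0.051, 0.709, -0.049]
contact_force: [0.1, -0.3, -0.3]
width: -0.0002
```

Request:
{"method": "arm_command", "body": {
  "targets": [
    {"dp": [0.03, 0, 0], "turn": [0, 0, 0], "grip": -1},
    {"dp": [0.02, 0, 0], "turn": [0, 0, 0], "grip": -1},
    {"dp": [0, 0, 0], "turn": [0, 0, 0], "grip": -1}
  ]
}}

```text
clock: 40.8
position: [0.5955, 0.2933, 0.3993]
ee_rot: [0.7, 0.051, 0.71, -0.054]
contact_force: [-0.1, -0.5, -0.2]
width: 0.0003
```

```bash
python3 - <<'E'
from fk import *
im=snap('scene','s30'); cv2.imwrite('pics/s30c.png',cv2.resize(im[70:290,230:440,::-1],None,fx=2.7,fy=2.7,interpolation=cv2.INTER_CUBIC))
T=down(81.5); up=np.array([0,0,.173])
p,R,s=pose(); tip=p+.173*R[:,0]; print(p,'tip box frame',((tip-B)@bex).round(3),((tip-B)@bey).round(3),tip[2].round(3))
path=interp((p,R),(lidtip(1.6)+up,T),2)+[(lidtip(q,.004)+up,T) for q in np.arange(1.5,-.01,-.1)]
rows(path,-1)
E
```

```text
[0.596116   0.29341335 0.40159716] tip box frame 0.151 -0.071 0.229
[{"dp": [-0.0029, 0.0004, -0.0196], "turn": [0.0, -0.3, 0.1], "grip": -1}, {"dp": [-0.0029, 0.0004, -0.0195], "turn": [0.0, -0.3, 0.1], "grip": -1}, {"dp": [-0.0002, -0.0, -0.0201], "turn": [0.0, 0.0, -0.0], "grip": -1}, {"dp": [0.0015, -0.0, -0.016], "turn": [0.0, 0.0, -0.0], "grip": -1}, {"dp": [0.0031, -0.0, -0.016], "turn": [0.0, 0.0, -0.0], "grip": -1}, {"dp": [0.0047, 0.0, -0.0156], "turn": [0.0, 0.0, -0.0], "grip": -1}, {"dp": [0.0062, 0.0, -0.0152], "turn": [0.0, 0.0, -0.0], "grip": -1}, {"dp": [0.0076, 0.0, -0.0146], "turn": [0.0, 0.0, -0.0], "grip": -1}]
[{"dp": [0.0089, 0.0, -0.0139], "turn": [0.0, 0.0, -0.0], "grip": -1}, {"dp": [0.0103, 0.0, -0.013], "turn": [0.0, 0.0, -0.0], "grip": -1}, {"dp": [0.0114, 0.0, -0.012], "turn": [0.0, 0.0, -0.0], "grip": -1}, {"dp": [0.0125, 0.0, -0.0109], "turn": [0.0, 0.0, -0.0], "grip": -1}, {"dp": [0.0134, 0.0001, -0.0097], "turn": [0.0, 0.0, -0.0], "grip": -1}, {"dp": [0.0143, -0.0, -0.0083], "turn": [0.0, 0.0, -0.0], "grip": -1}, {"dp": [0.0149, -0.0, -0.0069], "turn": [0.0, 0.0, -0.0], "grip": -1}, {"dp": [0.0153, -0.0, -0.0054], "turn": [0.0, 0.0, -0.0], "grip": -1}]
[{"dp": [0.0158, -0.0, -0.0039], "turn": [0.0, 0.0, -0.0], "grip": -1}, {"dp": [0.016, -0.0, -0.0023], "turn": [0.0, 0.0, -0.0], "grip": -1}]
```

View pics/s30c.png

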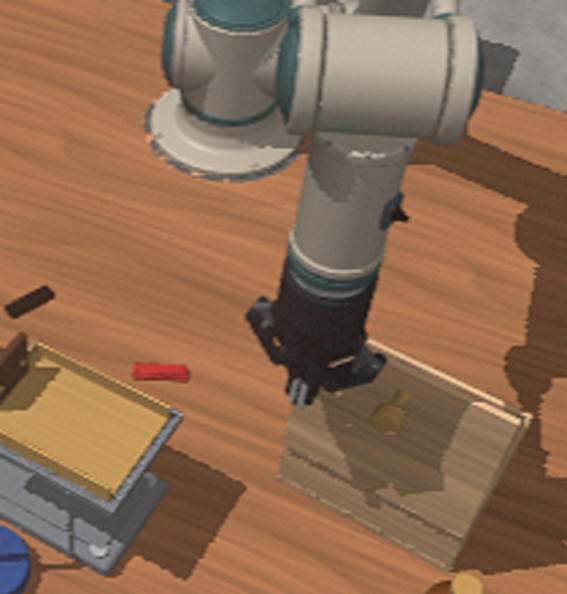

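Request:
{"method": "arm_command", "body": {
  "targets": [
    {"dp": [-0.003, 0, -0.0196], "turn": [0, -0.3, 0.1], "grip": -1},
    {"dp": [-0.003, 0, -0.0195], "turn": [0, -0.3, 0.1], "grip": -1},
    {"dp": [0, 0, -0.02], "turn": [0, 0, 0], "grip": -1},
    {"dp": [0.0015, 0, -0.016], "turn": [0, 0, 0], "grip": -1},
    {"dp": [0.003, 0, -0.016], "turn": [0, 0, 0], "grip": -1},
    {"dp": [0.0047, 0, -0.0156], "turn": [0, 0, 0], "grip": -1},
    {"dp": [0.0062, 0, -0.0152], "turn": [0, 0, 0], "grip": -1},
    {"dp": [0, 0, 0], "turn": [0, 0, 0], "grip": -1}
  ]
}}

```text
clock: 41.65
position: [0.4748, 0.3118, 0.3955]
ee_rot: [0.707, 0.053, 0.703, -0.051]
contact_force: [0.7, 0.5, -0.2]
width: 0.0003
```

```bash
python3 - <<'E'
from fk import *
im=snap('scene','s31'); cv2.imwrite('pics/s31c.png',cv2.resize(im[70:290,230:440,::-1],None,fx=2.7,fy=2.7,interpolation=cv2.INTER_CUBIC))
T=down(81.5); up=np.array([0,0,.173])
p,R,s=pose(); tip=p+.173*R[:,0]; print(p,'tip box frame',((tip-B)@bex).round(3),((tip-B)@bey).round(3),tip[2].round(3),s['contact_force'])
path=[(lidtip(q,.004)+up,T) for q in np.arange(1.0,-.01,-.1)]
rows(path,-1)
E
```

```text
[0.47582163 0.31182345 0.39565013] tip box frame 0.032 -0.07 0.223 [ 0.55791567 -0.04537171  0.07799668]
[{"dp": [0.0108, 0.0003, -0.015], "turn": [0.1, 0.4, -0.2], "grip": -1}, {"dp": [0.0089, 0.0, -0.0138], "turn": [-0.0, -0.0, -0.0], "grip": -1}, {"dp": [0.0103, 0.0, -0.013], "turn": [-0.0, -0.0, -0.0], "grip": -1}, {"dp": [0.0114, -0.0, -0.012], "turn": [-0.0, -0.0, -0.0], "grip": -1}, {"dp": [0.0125, -0.0, -0.0109], "turn": [-0.0, -0.0, -0.0], "grip": -1}, {"dp": [0.0135, -0.0, -0.0096], "turn": [-0.0, -0.0, -0.0], "grip": -1}, {"dp": [0.0142, -0.0, -0.0083], "turn": [-0.0, -0.0, -0.0], "grip": -1}, {"dp": [0.0149, -0.0, -0.0069], "turn": [-0.0, -0.0, -0.0], "grip": -1}]
[{"dp": [0.0154, -0.0001, -0.0054], "turn": [-0.0, -0.0, -0.0], "grip": -1}, {"dp": [0.0157, 0.0, -0.0039], "turn": [-0.0, -0.0, -0.0], "grip": -1}, {"dp": [0.016, 0.0, -0.0023], "turn": [-0.0, -0.0, -0.0], "grip": -1}]
```

View pics/s31c.png

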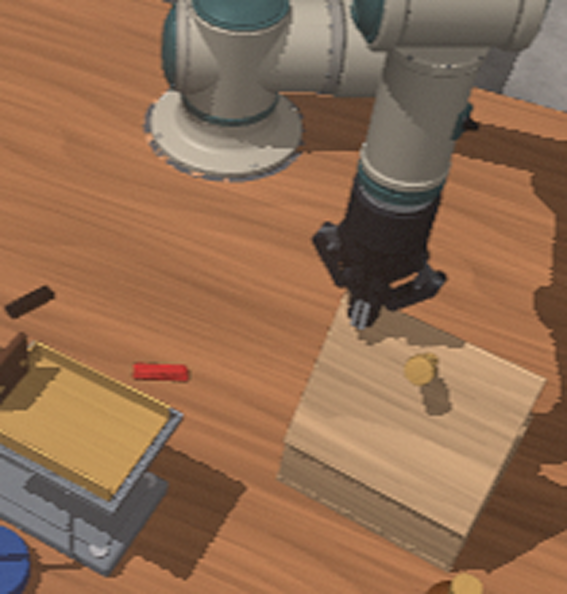

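Request:
{"method": "arm_command", "body": {
  "targets": [
    {"dp": [0.0108, 0, -0.015], "turn": [0, 0.4, -0.2], "grip": -1},
    {"dp": [0.009, 0, -0.0138], "turn": [0, 0, 0], "grip": -1},
    {"dp": [0.0103, 0, -0.013], "turn": [0, 0, 0], "grip": -1},
    {"dp": [0.0114, 0, -0.012], "turn": [0, 0, 0], "grip": -1},
    {"dp": [0.0125, 0, -0.011], "turn": [0, 0, 0], "grip": -1},
    {"dp": [0.0135, 0, -0.0096], "turn": [0, 0, 0], "grip": -1},
    {"dp": [0.0142, 0, -0.0083], "turn": [0, 0, 0], "grip": -1},
    {"dp": [0.015, 0, -0.007], "turn": [0, 0, 0], "grip": -1}
  ]
}}

```text
clock: 42.5
position: [0.3885, 0.3255, 0.2986]
ee_rot: [0.706, 0.053, 0.705, -0.052]
contact_force: [0.4, 0.0, 0.1]
width: 0.0001
```

```bash
python3 - <<'E'
from fk import *
im=snap('scene','s32'); cv2.imwrite('pics/s32c.png',cv2.resize(im[70:290,230:440,::-1],None,fx=2.7,fy=2.7,interpolation=cv2.INTER_CUBIC))
T=down(81.5); up=np.array([0,0,.173])
p,R,s=pose(); tip=p+.173*R[:,0]; print(p,'tip box frame',((tip-B)@bex).round(3),((tip-B)@bey).round(3),tip[2].round(3),s['contact_force'])
path=[(lidtip(q,.004)+up,T) for q in np.arange(.2,-.01,-.1)]
rows(path,-1)
E
```

```text
[0.3866007  0.32491321 0.29604721] tip box frame -0.06 -0.071 0.123 [-1.1393469   0.04830759 -1.68872151]
[{"dp": [0.0124, 0.0006, -0.0047], "turn": [0.0, -0.3, 0.1], "grip": -1}, {"dp": [0.0157, 0.0, -0.0039], "turn": [0.0, 0.0, 0.0], "grip": -1}, {"dp": [0.016, 0.0001, -0.0023], "turn": [0.0, 0.0, 0.0], "grip": -1}]
```

View pics/s32c.png

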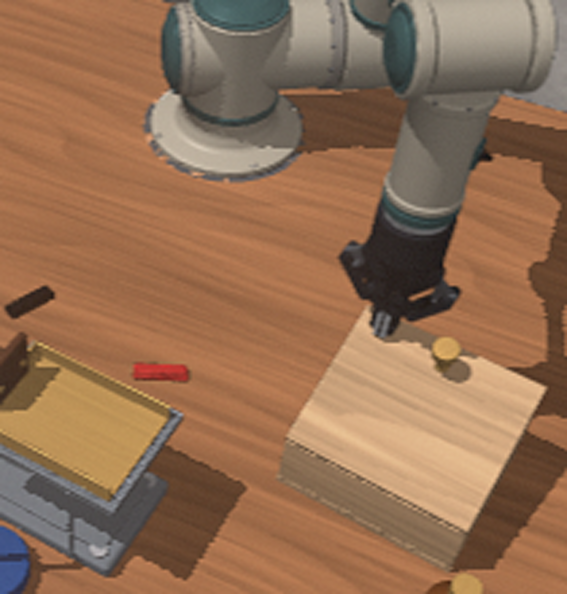

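Request:
{"method": "arm_command", "body": {
  "targets": [
    {"dp": [0.012, 0, -0.004], "turn": [0, 0, 0], "grip": -1},
    {"dp": [0.012, 0, -0.003], "turn": [0, 0, 0], "grip": -1},
    {"dp": [0.008, 0, -0.001], "turn": [0, 0, 0], "grip": -1},
    {"dp": [0, 0, 0], "turn": [0, 0, 0], "grip": -1}
  ]
}}

```text
clock: 42.95
position: [0.3797, 0.3263, 0.2655]
ee_rot: [0.704, 0.052, 0.706, -0.053]
contact_force: [-0.2, 0.0, -0.3]
width: 0.0
```

Request:
{"method": "arm_command", "body": {
  "targets": [
    {"dp": [0.004, 0, 0], "turn": [0, 0, 0], "grip": -1},
    {"dp": [0, 0, 0], "turn": [0, 0, 0], "grip": -1}
  ]
}}

```text
clock: 43.15
position: [0.3796, 0.3264, 0.2621]
ee_rot: [0.705, 0.052, 0.706, -0.052]
contact_force: [0.1, 0.1, -0.5]
width: -0.0
```

Request:
{"method": "arm_command", "body": {
  "targets": [
    {"dp": [0.003, 0, 0], "turn": [0, 0, 0], "grip": -1},
    {"dp": [0.003, 0, 0], "turn": [0, 0, 0], "grip": -1},
    {"dp": [0, 0, 0], "turn": [0, 0, 0], "grip": -1}
  ]
}}

```text
clock: 43.45
position: [0.3794, 0.3266, 0.2569]
ee_rot: [0.705, 0.052, 0.705, -0.052]
contact_force: [-1.0, -0.7, 6.8]
width: -0.0002
```

Request:
{"method": "arm_command", "body": {
  "targets": [
    {"dp": [0.002, 0, 0], "turn": [0, 0, 0], "grip": -1},
    {"dp": [0, 0, 0], "turn": [0, 0, 0], "grip": -1}
  ]
}}

```text
clock: 43.65
position: [0.3793, 0.3266, 0.2567]
ee_rot: [0.705, 0.052, 0.705, -0.052]
contact_force: [-3.6, -2.0, 21.1]
width: 0.0
```

Position hasn't moved while the force rose to 21 N, so the lid is hard shut. Retreating and checking.

Request:
{"method": "arm_command", "body": {
  "targets": [
    {"dp": [-0.03, 0, 0], "turn": [0, 0, 0], "grip": -1},
    {"dp": [-0.05, 0, 0], "turn": [0, 0, 0], "grip": -1},
    {"dp": [-0.05, 0, 0], "turn": [0, 0, 0], "grip": -1},
    {"dp": [0, -0.045, 0], "turn": [0, 0, 0], "grip": -1},
    {"dp": [0, -0.045, 0], "turn": [0, 0, 0], "grip": -1},
    {"dp": [0, -0.045, 0], "turn": [0, 0, 0], "grip": -1},
    {"dp": [0, -0.045, 0], "turn": [0, 0, 0], "grip": -1},
    {"dp": [0, 0, 0], "turn": [0, 0, 0], "grip": -1}
  ]
}}

```text
clock: 44.45
position: [0.3515, 0.1446, 0.3839]
ee_rot: [0.704, 0.053, 0.706, -0.055]
contact_force: [0.3, 1.2, -0.5]
width: -0.0001
```

```bash
python3 - <<'E'
from fk import *
for n in('scene','top'):
    im=snap(n,n+'F'); cv2.imwrite(f'pics/{n}Fb.png',cv2.resize(im[:,:,::-1],(800,600),interpolation=cv2.INTER_CUBIC))
    if n=='scene': cv2.imwrite('pics/sFc.png',cv2.resize(im[110:290,130:440,::-1],None,fx=2.5,fy=2.5,interpolation=cv2.INTER_CUBIC))
E
```

```text
(no output)
```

View pics/sFc.png

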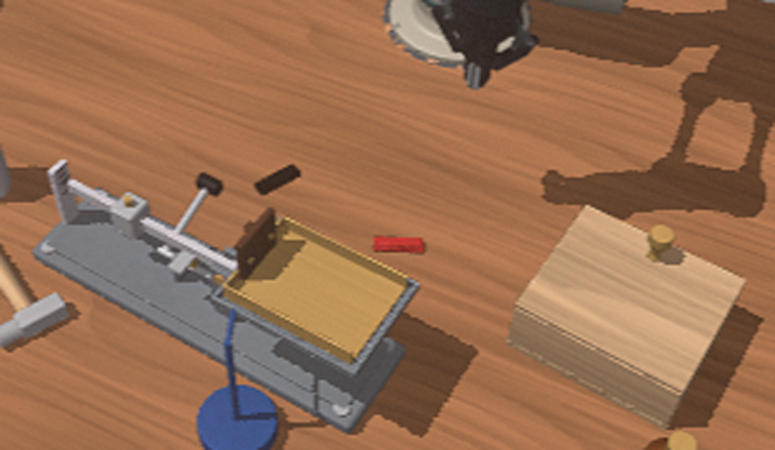

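View pics/topFb.png

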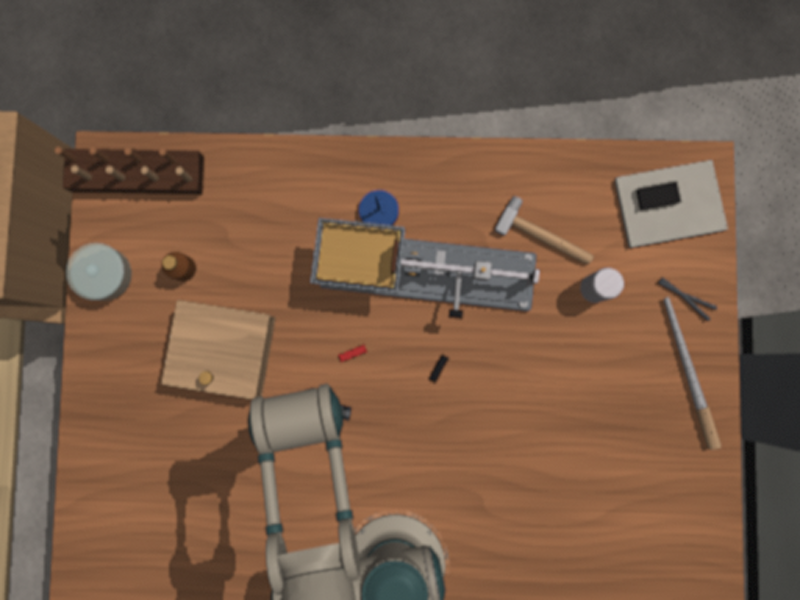

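The lid is shut at about (215,350) in the 800-wide top image. The pan is on its seat at (357,255), the lever knob is back at its starting pixel (456,314), and the bystanders are where they were.

```bash
python3 -c "
from rig import manip
print(manip.sign_off())"
```

```text
the job is handed in; nothing more can be done
None
```

The check-weigh is done and handed in at about 44.5 s of the 210 s limit. I found two silver ingots on the bench and put both in the pan while the beam was arrested. I then freed the beam, let go and waited about 3 s. In the images the pan had sunk about 10 mm and was at rest. I arrested the beam again, tipped both ingots into the box, put the empty pan back and shut the lid.

**Last checks:**
- **Ingots:** both were seen on the box floor before the lid was shut.
- **Pan:** it is empty on its seat, set down within about 1 mm of where I picked it up.
- **Lever and beam:** the lever knob is back at its starting position in the image, with the beam level.
- **Lid:** it is hard shut. The fingers did not move further as the push rose to 21 N.
- **Bystanders and look-alikes:** the tin, stand, flask and hammer and the red and black look-alikes look unmoved.

**What did not go cleanly:**
- On the way to the second ingot the last wrist joint reached the end of its range. I turned the tool back and approached again, and nothing was touched.
- Pulling the lever back against its stop briefly gave about 40 N at the fingers (39.5 N read). I eased off at once.
- Both ingots measured about 16 to 17.5 mm between the jaws, where at least one looked about 20 mm or wider in the images. I did not work out which ingots of the list they are.

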